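# Set out two sample flowers and a leaf

### The job

Set out the two sample flowers: lay the red blossom in the middle of the round cork mat with the black button centred on top of it, and the yellow blossom in the middle of the square black mat with the blue button centred on top of it. Lay the green leaf flat on the table halfway between the two mats, on the line joining their middles. Let go of everything, and leave the tape roll, the glue jar and the wooden spool where they stand.

Things in the scene. Friction and masses are not known exactly. Their poses are not given: they have to be found in the camera images.
- red_blossom: disc-shaped wooden flower with eight scalloped petals painted red, 60 mm across the petals (solid round to 58 mm), 18 mm thick with a flat top and a small darker dot marking its middle, lying flat on the table in the row of loose things near the robot; origin at the centre of its underside, z up. Grip it anywhere across the petals.
- yellow_blossom: disc-shaped wooden flower with eight scalloped petals painted yellow, 60 mm across the petals (solid round to 58 mm), 18 mm thick with a flat top and a small darker dot marking its middle, lying flat on the table in the row of loose things near the robot; origin at the centre of its underside, z up. Grip it anywhere across the petals.
- black_button: flat-topped round black button, 28 mm diameter, 20 mm tall, standing on the table in the row of loose things near the robot; origin at the centre of its underside, z up.
- blue_button: flat-topped round blue button, 28 mm diameter, 20 mm tall, standing on the table in the row of loose things near the robot; origin at the centre of its underside, z up.
- leaf: flat green leaf, a long hexagon pointed at both ends with dark veins on top: 78 mm long along its x, 34 mm wide along its y (parallel sides over the middle 44 mm), 16 mm thick, lying flat in the row of loose things near the robot, its length within about 0.5 rad of pointing away from the robot; origin at the centre of its underside, z up. Its final heading is free.
- round_mat: round cork mat, 90 mm diameter, 4 mm thick, fixed to the table; origin at the centre of its underside, z up. It lies to the left or to the right of the square mat, the middles 240 mm apart (leaving bare table between them), farther from the robot than the row of loose things.
- square_mat: square black rubber mat, 90 x 90 mm, 4 mm thick, fixed to the table; origin at the centre of its underside, z up.
- tape_roll: tan ring-shaped roll of tape lying flat in the row of loose things, 64 mm outside and 48 mm inside diameter, 22 mm high; a bystander, loose, leave it where it is. Origin at the centre of its underside.
- glue_jar: small glue jar with an orange cap, 48 mm diameter, 60 mm high, standing out to the left or right of the mats; a bystander, loose, leave it where it is. Origin at the centre of its underside.
- spool: empty brown wooden spool, 48 mm diameter, 50 mm high, standing on the other side of the mats from the jar; a bystander, loose, leave it where it is. Origin at the centre of its underside.

How it is judged:
By the outcome, as a careful person would: the job done as asked, in the order asked, and still so for the second after the job is handed in, with the robot touching nothing.
It also fails if it takes over 118 s, if anything falls off the work surface, if the arm or the gripper's body presses on something with over 40 N, if the wrist force passes 120 N, or if a joint passes its speed limit or range.

### The arm

A 7-joint arm with a two-finger parallel gripper is mounted at the origin on the work surface. World frame = base frame: x ahead of the robot, y to its left, z up, the work surface at z = 0. Lengths are in m, angles in rad, forces in N, time in s.
With the tool pointing down it reaches from about 0.425 to 0.95 m from the base axis. Payload 4.7 kg.
Tool frame: the origin (TCP) lies between the finger pads; the fingertips stand 8 mm ahead of it and the grasp point (between the pads) lies 11 mm behind it (env.tip_reach is the distance from the TCP to the fingertips, in m); z points along the fingers, y is the direction in which the jaws open and shut (so a half turn about z gives the same grasp; the last joint's range is limited). The gripper opens to 85 mm and grips with 20 to 120 N. Pads are 22 mm wide; open, the fingers measure 114 mm over their backs; the gripper's body (76 mm by 85 mm) begins 54 mm behind the grasp point. The pads swing forward as they close: fully open they stand 13 mm farther back than shut.
Start: joints at [1.311, 0.469, -0.049, 1.532, 0.024, 1.141, -0.082], TCP at [0.154, -0.657, 0.239] pointing down, gripper open.
Joint ranges: [-2.59, 2.59], [-0.33, 1.99], [-1.39, 1.29], [0.1, 2.45], [-1.04, 4.18], [0.21, 1.99], [-2.66, 2.66]. Speed limits (rad/s): [2.57, 2.57, 3.14, 3.14, 3.14, 3.14, 3.14].

### API

Orientations are given as a rotation vector (axis times angle).
In Python, from plant import env, imaging, finish_job gives the robot as it stands.
- The arm moves only by the tool step_arm, never from a script. Its argument "deltas" is text: rows parted by semicolons, each of 7 numbers parted by spaces: the finger opening in cm, from 0 to 8.54, then the shift along the tool's x, y, z in cm, then the turn, a rotation vector about the tool's x, y, z in degrees. A call has 1 to 20 rows; each row is the pose to reach, as a shift and turn from the pose commanded when the call began, along the tool's axes at that moment; what a row does not reach only later rows make up. A row lasts 1/10 s, in which the tool goes at most 50 mm and 8.59 degrees, less where a joint would pass 70% of its speed; a pose out of reach is approached as far as the arm can. A call with a gripper value outside its range is refused whole. The fingers move at their own pace and stop on an object; "grip_force" is the grip in N (left out, the last holds). Time passes only in rows, so rows that repeat a pose let the fingers close. It gives the time, the measured TCP pose, the force and the opening at its end, in the units of the state.
- env.get_state(): the state, without advancing time (a new reading comes with each control period).
- imaging.camera(name): name is "scene" or "side" or "wrist"; returns a dict with "color" (400x640x3 uint8, red, green, blue), "range_z" (400x640 float32, m along the optical axis (not along the pixel's ray), 0 where there is no reading), "camera_matrix" (3x3 intrinsics, pixels), "world_from_camera" (4x4, takes a point from camera to world coordinates); the wrist camera has in their place "hand_eye" (4x4, takes a point from camera to tool coordinates, whose origin is the TCP and whose axes are the flange's). Camera axes: x right, y up, looking along -z (the intrinsics and any distortion apply to the point x, -y, -z); pixel columns grow to the right and rows downward; lengths in m; the calibration is good to about 2 mm. A picture is of the moment at which its call begins: read the wrist's pose just before it.
- finish_job(): hands the job in, once; it reports no verdict.
The state is a dict: "clock": time; "q": joint angles; "qd": joint speeds; "effort": joint torques, N m; "eef_pos": TCP position; "tool_rot": TCP orientation; "ft_force": force on the tool from outside, world axes, zero at the start; "wrist_torque": the same for the moment, N m; "opening": opening from 0.0 (shut) to 1.0 (fully open).
Only numpy, scipy, OpenCV 4.12 (cv2) and the standard library are available. Lean on these libraries where they do the work, as an engineer would, in place of code of your own. Each camera call takes 0.05 s, during which the arm holds its last target.

## Working session

There is one attempt and no reset: what is moved stays moved. The work goes in short steps, Python scripts to look and compute and a tool call to move; the robot and the scene stay as the last step left them, time stands still between calls to the robot, and variables do not carry over. Pictures are saved under pics/ and viewed, and the job is handed in when it is done.

Besides the shell and the picture viewer there is one more tool, called after "Emit:" as name(argument=value, ...), one argument or row to a line, values as JSON. step_arm: Moves the arm, as the interface text tells. Its arguments: {"type":"object","properties":{"deltas":{"type":"string"},"grip_force":{"type":"number"}},"required":["deltas"]}

```bash
mkdir -p pics; ls
cat > h.py <<'E'
import numpy as np, cv2
from scipy.spatial.transform import Rotation as R
from plant import env, imaging, finish_job
def save(n,c): cv2.imwrite('pics/%s.png'%n, cv2.cvtColor(c,cv2.COLOR_RGB2BGR))
E
python3 - <<'E'
from h import *
np.set_printoptions(precision=4,suppress=True)
s=env.get_state(); print(s)
for n in ('scene','side','wrist'):
    c=imaging.camera(n); save(n+'0',c['color']); print(n,{k:v for k,v in c.items() if k not in('color','range_z')})
E
```

```text
pics
{'clock': 0.0, 'q': array([ 1.3111,  0.4695, -0.0486,  1.5337,  0.0241,  1.141 , -0.0823]), 'qd': array([ 0.001 , -0.0015,  0.    ,  0.0018, -0.0017,  0.0007, -0.0007]), 'effort': array([ -0.    , -51.0306,  -0.0465, -23.7716,   0.0107,   0.0075,
        -0.    ]), 'eef_pos': array([ 0.1543, -0.6565,  0.2382]), 'tool_rot': array([-3.1187, -0.3616,  0.0004]), 'ft_force': array([ 0.2982,  0.4952, -0.4437]), 'wrist_torque': array([-0.0051,  0.0073,  0.0325]), 'opening': 1.002789176935982}
scene {'camera_matrix': array([[477.167 ,   0.    , 317.7475],
       [  0.    , 477.167 , 192.4131],
       [  0.    ,   0.    ,   1.    ]]), 'world_from_camera': array([[ 0.2043, -0.5635,  0.8004,  1.4521],
       [ 0.9787,  0.1359, -0.1541, -0.1762],
       [-0.022 ,  0.8149,  0.5793,  0.6816],
       [ 0.    ,  0.    ,  0.    ,  1.    ]])}
side {'camera_matrix': array([[520.2303,   0.    , 319.0062],
       [  0.    , 520.2303, 199.7201],
       [  0.    ,   0.    ,   1.    ]]), 'world_from_camera': array([[ 0.9638,  0.1803, -0.1967,  0.317 ],
       [-0.2665,  0.6841, -0.679 , -0.7592],
       [ 0.0122,  0.7068,  0.7073,  0.8349],
       [ 0.    ,  0.    ,  0.    ,  1.    ]])}
wrist {'camera_matrix': array([[338.6329,   0.    , 320.9002],
       [  0.    , 338.6329, 199.3455],
       [  0.    ,   0.    ,   1.    ]]), 'hand_eye': array([[ 0.    ,  0.9575,  0.2886,  0.074 ],
       [ 1.    , -0.0001,  0.0003, -0.0002],
       [ 0.0004,  0.2886, -0.9575, -0.1354],
       [ 0.    ,  0.    ,  0.    ,  1.    ]])}
```

View pics/scene0.png

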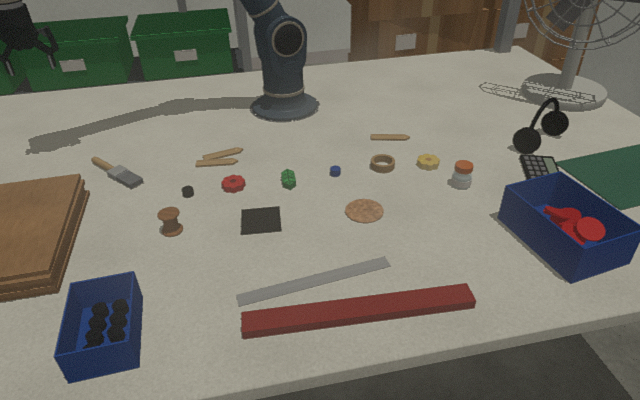

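View pics/side0.png

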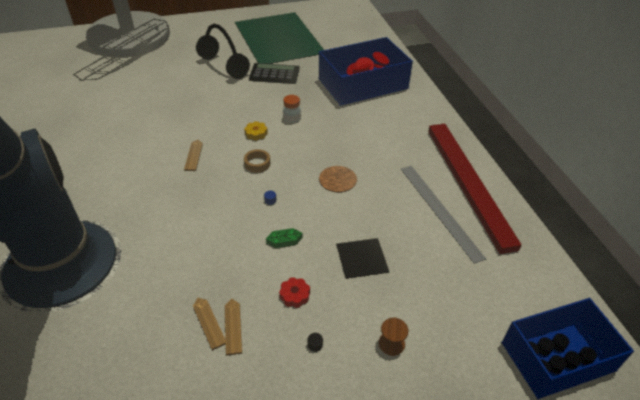

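View pics/wrist0.png

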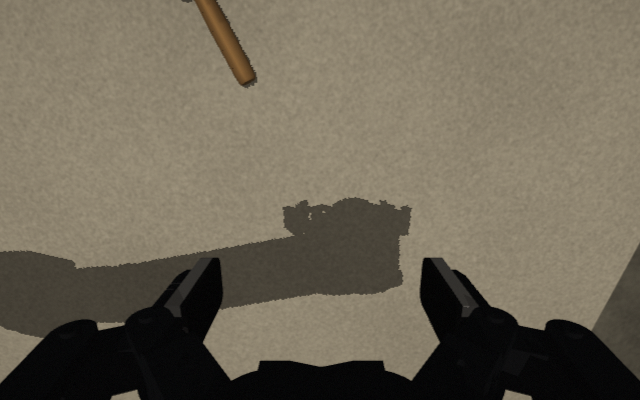

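The scene view shows, left to right, the black button (187,191), red blossom (233,183), leaf (289,179), blue button (335,171), tape (382,162), yellow blossom (428,161) and jar (461,175). The spool is at (171,222), the square mat at (261,220) and the round mat at (365,210). The side view shows the same things. Next I'll measure each one by mask centroid, cast onto its mid-height plane, in both views.

```bash
cat >> h.py <<'E'
def ray(c,uv,z,T=None):
    T=c['world_from_camera'] if T is None else T
    K=c['camera_matrix']; uv=np.atleast_2d(uv).astype(float)
    d=np.stack([(uv[:,0]-K[0,2])/K[0,0],-(uv[:,1]-K[1,2])/K[1,1],-np.ones(len(uv))],1)@T[:3,:3].T
    o=T[:3,3]; return o+d*((z-o[2])/d[:,2])[:,None]
def hsv(c): return cv2.cvtColor(c['color'],cv2.COLOR_RGB2HSV)
def mask(c,name):
    H=hsv(c).astype(int); h,s,v=H[...,0],H[...,1],H[...,2]
    return {'red':((h<8)|(h>172))&(s>140)&(v>60),'yellow':(h>18)&(h<32)&(s>120)&(v>90),
     'green':(h>45)&(h<80)&(s>110),'blue':(h>105)&(h<130)&(s>120),'black':(v<65),
     'cork':(h<18)&(s>85)&(v>70),'tape':(h<25)&(s>85),'orange':(h<15)&(s>130)}[name].astype(np.uint8)
def blob(c,name,seed,win=30):
    m=mask(c,name); w=np.zeros_like(m); x,y=map(int,seed); w[max(0,y-win):y+win,max(0,x-win):x+win]=1
    m=m*w; m=cv2.morphologyEx(m,cv2.MORPH_CLOSE,np.ones((3,3),np.uint8))
    n,l,st,ce=cv2.connectedComponentsWithStats(m)
    if n<2: return None
    k=1+np.argmax(st[1:,4]); cs,_=cv2.findContours((l==k).astype(np.uint8),cv2.RETR_EXTERNAL,cv2.CHAIN_APPROX_NONE)
    f=np.zeros_like(m); cv2.drawContours(f,cs,-1,1,-1); ys,xs=np.nonzero(f)
    return np.stack([xs,ys],1)
E
cat > loc.py <<'E'
from h import *
np.set_printoptions(precision=4,suppress=True)
S={'red':('red',.009,(233,183),(295,292)),'yellow':('yellow',.009,(428,161),(256,130)),'blackb':('black',.010,(187,191),(315,342)),
'blueb':('blue',.010,(335,171),(270,198)),'leaf':('green',.008,(289,179),(285,238)),'round':('cork',.004,(365,210),(338,179)),
'square':('black',.004,(261,220),(362,258)),'tape':('tape',.011,(382,162),(257,160))}
cs={n:imaging.camera(n) for n in('scene','side')}
for k,(m,z,a,b) in S.items():
    for n,sd in(('scene',a),('side',b)):
        p=blob(cs[n],m,sd,32)
        if p is None: print(k,n,'none'); continue
        P=ray(cs[n],p,z)[:,:2]; c=ray(cs[n],p.mean(0),z)[0,:2]
        w,V=np.linalg.eigh(np.cov(P.T)); 
        print(k,n,'px',p.mean(0).round(1),len(p),'xy',c,'ext',4*np.sqrt(w),'major',np.degrees(np.arctan2(V[1,1],V[0,1])).round(1),
          'z',np.median((lambda T:[T[2,3]+T[2,:3]@np.array([(u-cs[n]['camera_matrix'][0,2])/cs[n]['camera_matrix'][0,0],-(v-cs[n]['camera_matrix'][1,2])/cs[n]['camera_matrix'][1,1],-1])*cs[n]['range_z'][v,u] for u,v in p])(cs[n]['world_from_camera'])).round(4))
    if k=='square':
        for n,sd in(('scene',a),('side',b)):
            p=blob(cs[n],m,sd,32); P=ray(cs[n],p,.004)[:,:2].astype(np.float32); print(cv2.minAreaRect(P))
E
python3 loc.py
```

```text
red scene px [232.6 181.1] 198 xy [ 0.4233 -0.1972] ext [0.0536 0.0552] major 162.3 z 0.0182
red side px [294.2 291.8] 666 xy [ 0.4349 -0.1934] ext [0.0568 0.0655] major 76.4 z 0.0197
yellow scene px [422.8 157.6] 57 xy [0.4309 0.3102] ext [0.0239 0.0527] major 133.2 z 0.0186
yellow side px [255.5 128.9] 273 xy [0.4566 0.3256] ext [0.0589 0.0662] major 91.6 z 0.0202
blackb scene px [187.4 191.4] 91 xy [ 0.4446 -0.3089] ext [0.0259 0.0481] major -177.2 z 0.0175
blackb side px [314.5 342.2] 228 xy [ 0.4443 -0.3069] ext [0.0267 0.0377] major 69.4 z 0.0212
blueb scene px [336. 167.] 1 xy [0.4227 0.0725] ext [nan nan] major nan z 0.0217
blueb side px [269.5 194.9] 59 xy [0.4423 0.076 ] ext [0.0225 0.0246] major 93.1 z 0.0221
leaf scene none
leaf side px [284.  236.3] 362 xy [ 0.447  -0.0513] ext [0.0379 0.0715] major 177.1 z 0.0183
round scene px [363.8 210.2] 676 xy [0.6108 0.0935] ext [0.0858 0.0886] major 140.1 z 0.0045
round side px [337.4 178.5] 768 xy [0.6088 0.0954] ext [0.0887 0.0904] major 77.8 z 0.0064
square scene px [260.3 220.1] 887 xy [ 0.5917 -0.1453] ext [0.0988 0.0999] major 170.1 z 0.0043
square side px [361.7 258.1] 1460 xy [ 0.5872 -0.1454] ext [0.1007 0.1018] major 78.5 z 0.006
((0.5901340246200562, -0.14451026916503906), (0.08435860276222229, 0.08699949830770493), 85.59758758544922)
((0.5877304077148438, -0.1436997354030609), (0.08863859623670578, 0.08755413442850113), 85.21072387695312)
tape scene px [383.4 161.7] 279 xy [0.4287 0.2004] ext [0.0583 0.0844] major 176.6 z 0.0169
tape side px [256.6 160.3] 486 xy [0.4361 0.2   ] ext [0.0647 0.0857] major 80.6 z 0.017loc.py:12: RuntimeWarning: Degrees of freedom <= 0 for slice
  w,V=np.linalg.eigh(np.cov(P.T));
  c *= np.true_divide(1, fact)
  c *= np.true_divide(1, fact)
```

Mat spacing comes out at 0.241 m (given 0.240) and the heights agree. The colour masks on the small objects need refining, so I'll take a wrist-camera overview from above.

```bash
cat > go.py <<'E'
# usage: go.py x y z yawdeg -> shift cm in tool axes & turn
from h import *
import sys
def plan(x,y,z,yaw=0.):
    s=env.get_state(); Rc=R.from_rotvec(s['tool_rot']); 
    Rt=R.from_euler('z',yaw,degrees=True)*R.from_rotvec([np.pi,0,0])
    sh=Rc.inv().apply(np.array([x,y,z])-s['eef_pos'])*100
    tu=(Rc.inv()*Rt).as_rotvec(degrees=True)
    yw=(Rc*R.from_rotvec([np.pi,0,0])).as_rotvec(degrees=True)
    print('t %.2f pos'%s['clock'],s['eef_pos'].round(4),'curyaw-rv',yw.round(2),'open %.3f'%s['opening'],'F',s['ft_force'].round(1))
    print('shift cm',sh.round(2),'turn',tu.round(2),'dist',np.linalg.norm(sh).round(1))
if __name__=='__main__':
    plan(*map(float,sys.argv[1:]));
E
python3 go.py .5 0 .33 0; python3 -c "
from plant import env; print(env.tip_reach)"
```

```text
t 0.25 pos [ 0.1544 -0.6569  0.2388] curyaw-rv [5.000e-02 1.000e-02 1.322e+01] open 0.997 F [-0.1 -0.2  0.4]
shift cm [ 48.67 -56.05  -9.07] turn [-5.000e-02  1.000e-02  1.322e+01] dist 74.8
0.008
```

Emit:
step_arm(
  deltas="8.5 48.7 -56 -9.1 0 0 13.2;8.5 48.7 -56 -9.1 0 0 13.2;8.5 48.7 -56 -9.1 0 0 13.2;8.5 48.7 -56 -9.1 0 0 13.2;8.5 48.7 -56 -9.1 0 0 13.2;8.5 48.7 -56 -9.1 0 0 13.2;8.5 48.7 -56 -9.1 0 0 13.2;8.5 48.7 -56 -9.1 0 0 13.2;8.5 48.7 -56 -9.1 0 0 13.2;8.5 48.7 -56 -9.1 0 0 13.2;8.5 48.7 -56 -9.1 0 0 13.2;8.5 48.7 -56 -9.1 0 0 13.2;8.5 48.7 -56 -9.1 0 0 13.2;8.5 48.7 -56 -9.1 0 0 13.2;8.5 48.7 -56 -9.1 0 0 13.2;8.5 48.7 -56 -9.1 0 0 13.2;8.5 48.7 -56 -9.1 0 0 13.2;8.5 48.7 -56 -9.1 0 0 13.2;8.5 48.7 -56 -9.1 0 0 13.2;8.5 48.7 -56 -9.1 0 0 13.2",
  grip_force=30,
)

```text
clock: 2.25
eef_pos: [0.5001, -0.0019, 0.3302]
tool_rot: [3.141, -0.003, -0.0]
ft_force: [-0.6, 0.3, 0.0]
opening: 0.994
```

```bash
cat >> h.py <<'E'
def wrist():
    s=env.get_state(); c=imaging.camera('wrist')
    T=np.eye(4); T[:3,:3]=R.from_rotvec(s['tool_rot']).as_matrix(); T[:3,3]=s['eef_pos']
    c['world_from_camera']=T@c['hand_eye']; return s,c
E
python3 - <<'E'
from h import *
s,c=wrist(); save('w1',c['color']); np.savez('w1.npz',**c)
E
```

```text
(no output)
```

View pics/w1.png

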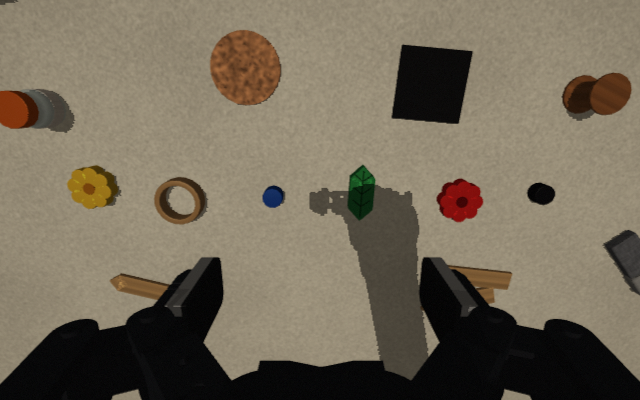

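The overview shows the round mat (245,67), square mat (432,84), yellow blossom (91,187), blue button (273,197), leaf (361,192), red blossom (461,201) and black button (541,194).

```bash
cat > wl.py <<'E'
from h import *
np.set_printoptions(precision=4,suppress=True)
def masks(c):
    H=hsv(c).astype(int); h,s,v=H[...,0],H[...,1],H[...,2]
    return {'red':((h<9)|(h>170))&(s>150)&(v>40),'yellow':(h>13)&(h<32)&(s>140),'green':(h>45)&(h<85)&(s>90),
     'blue':(h>100)&(h<130)&(s>110),'black':(v<40),'cork':(h<20)&(s>85),'tape':(h<25)&(s>95)}
def comp(m,seed,win):
    w=np.zeros(m.shape,np.uint8); x,y=map(int,seed); w[max(0,y-win):y+win,max(0,x-win):x+win]=1
    m=cv2.morphologyEx(m.astype(np.uint8)*w,cv2.MORPH_CLOSE,np.ones((3,3),np.uint8)); m=cv2.morphologyEx(m,cv2.MORPH_OPEN,np.ones((3,3),np.uint8))
    n,l,st,_=cv2.connectedComponentsWithStats(m)
    if n<2: return None
    k=1+np.argmax(st[1:,4]); cs,_=cv2.findContours((l==k).astype(np.uint8),cv2.RETR_EXTERNAL,cv2.CHAIN_APPROX_NONE)
    f=np.zeros_like(m); cv2.drawContours(f,cs,-1,1,-1); ys,xs=np.nonzero(f); return np.stack([xs,ys],1)
def measure(c,mname,seed,win,z,label=''):
    p=comp(masks(c)[mname],seed,win)
    if p is None: print(label,'none'); return
    P=ray(c,p,z)[:,:2]; xy=ray(c,p.mean(0),z)[0,:2]; w,V=np.linalg.eigh(np.cov(P.T))
    print(label,'px',p.mean(0).round(1),len(p),'bbox',p.min(0),p.max(0),'xy',xy,'ext',4*np.sqrt(w),'maj',np.degrees(np.arctan2(V[1,1],V[0,1])).round(1),'rect',[np.round(a,4) for a in cv2.minAreaRect(P.astype(np.float32))])
    return xy
E
python3 - <<'E'
from wl import *
c=dict(np.load('w1.npz'))
for l,m,sd,w,z in [('red','red',(461,201),32,.009),('yellow','yellow',(91,187),32,.009),('blackb','black',(541,194),22,.010),('blueb','blue',(273,197),20,.01),('leaf','green',(361,192),36,.008),('tape','tape',(180,200),36,.011),('round','cork',(245,67),50,.004),('square','black',(432,84),55,.004)]:
    measure(c,m,sd,w,z,l)
E
```

```text
red px [459.5 199.9] 1414 bbox [437 179] [482 221] xy [ 0.4351 -0.1969] ext [0.0585 0.0644] maj 53.6 rect [array([ 0.4341, -0.1967]), array([0.0631, 0.0573]), np.float64(66.3708)]
yellow px [ 92.3 186.7] 1594 bbox [ 68 166] [117 208] xy [0.4553 0.3168] ext [0.0594 0.0689] maj 109.5 rect [array([0.4546, 0.3169]), array([0.0576, 0.068 ]), np.float64(10.3347)]
blackb px [540.7 193.1] 437 bbox [528 183] [554 203] xy [ 0.445  -0.3088] ext [0.0282 0.0403] maj 68.0 rect [array([ 0.4448, -0.3089]), array([0.0384, 0.0268]), np.float64(71.7246)]
blueb px [272.7 196.2] 334 bbox [263 186] [282 206] xy [0.4413 0.066 ] ext [0.0273 0.032 ] maj 152.9 rect [array([0.4415, 0.0663]), array([0.0267, 0.0295]), np.float64(87.9856)]
leaf px [360.9 192.3] 1099 bbox [348 166] [374 219] xy [ 0.4462 -0.0576] ext [0.0378 0.0763] maj 178.6 rect [array([ 0.445 , -0.0575]), array([0.0354, 0.0774]), np.float64(86.9365)]
tape px [179.3 200.2] 1844 bbox [154 177] [204 223] xy [0.436  0.1972] ext [0.0652 0.0742] maj 124.4 rect [array([0.4351, 0.1969]), array([0.0642, 0.0731]), np.float64(28.4809)]
round px [244.8  67.1] 4194 bbox [210  30] [280 104] xy [0.6109 0.0951] ext [0.0897 0.0904] maj 63.0 rect [array([0.6098, 0.095 ]), array([0.0897, 0.0881]), np.float64(89.8851)]
square px [430.9  83.4] 5007 bbox [393  45] [471 122] xy [ 0.5908 -0.1438] ext [0.1025 0.1028] maj 61.4 rect [array([ 0.589 , -0.1436]), array([0.0891, 0.089 ]), np.float64(84.8598)]
```

```bash
python3 go.py .435 -.196 .13 0
```

```text
t 2.30 pos [ 0.5001 -0.0016  0.3303] curyaw-rv [-0.03  0.   -0.09] open 0.994 F [ 1.3 -0.2  0.1]
shift cm [-6.48 19.44 20.04] turn [ 0.03  0.   -0.09] dist 28.7
```

Emit:
step_arm(
  deltas="8.5 -6.5 19.4 20 0 0 0;8.5 -6.5 19.4 20 0 0 0;8.5 -6.5 19.4 20 0 0 0;8.5 -6.5 19.4 20 0 0 0;8.5 -6.5 19.4 20 0 0 0;8.5 -6.5 19.4 20 0 0 0;8.5 -6.5 19.4 20 0 0 0;8.5 -6.5 19.4 20 0 0 0;8.5 -6.5 19.4 20 0 0 0;8.5 -6.5 19.4 20 0 0 0",
)

```text
clock: 3.3
eef_pos: [0.4368, -0.1938, 0.1315]
tool_rot: [3.141, 0.004, 0.004]
ft_force: [-0.5, 1.7, 0.1]
opening: 0.996
```

```bash
python3 - <<'E'
from wl import *
s,c=wrist(); save('w2',c['color']); np.savez('w2.npz',**c); print(s['eef_pos'],s['opening'])
measure(c,'red',(320,200),75,.009,'red')
E
python3 go.py .435 -.196 .009 0
```

```text
[ 0.4368 -0.1938  0.1315] 0.9962504216005471
red px [323.8 197.2] 4244 bbox [286 159] [362 235] xy [ 0.435  -0.1958] ext [0.0586 0.0611] maj -177.4 rect [array([ 0.434 , -0.1963]), array([0.0584, 0.0602]), np.float64(64.8302)]
t 3.35 pos [ 0.4366 -0.1939  0.1314] curyaw-rv [-0.05 -0.13  0.13] open 0.997 F [ 0.9  0.9 -0.1]
shift cm [-0.19  0.2  12.24] turn [ 0.05 -0.13  0.13] dist 12.2
```

View pics/w2.png

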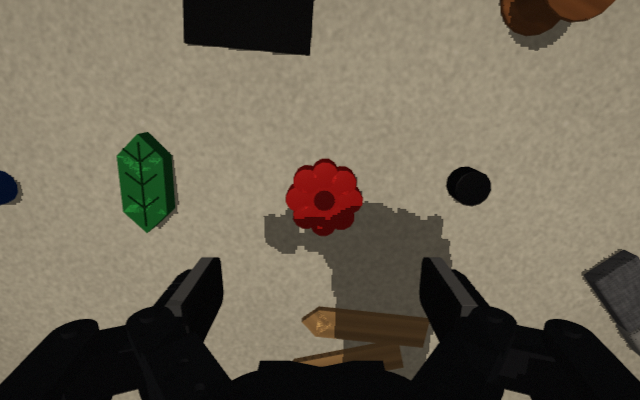

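Emit:
step_arm(
  deltas="8.5 0 0 4 0 0 0;8.5 0 0 8 0 0 0;8.5 0 0 11 0 0 0;8.5 0 0 12.2 0 0 0;8.5 0 0 12.2 0 0 0;8.5 0 0 12.2 0 0 0;8.5 0 0 12.2 0 0 0;8.5 0 0 12.2 0 0 0",
)

```text
clock: 4.15
eef_pos: [0.4365, -0.195, 0.0097]
tool_rot: [3.14, 0.0, 0.004]
ft_force: [-0.6, -0.1, 0.4]
opening: 0.996
```

```bash
python3 - <<'E'
from wl import *
s,c=wrist(); save('w3',c['color']); print(s['eef_pos'],s['opening'],s['ft_force'])
measure(c,'red',(320,290),110,.009,'red')
E
python3 go.py .435 -.196 .009 0
```

```text
[ 0.4365 -0.195   0.0097] 0.9957922619117372 [-0.5982 -0.1355  0.3874]
red px [323.5 273.3] 13756 bbox [254 205] [393 340] xy [ 0.4347 -0.1958] ext [0.0605 0.0659] maj -179.1 rect [array([ 0.4326, -0.1951]), array([0.0652, 0.0603]), np.float64(21.0441)]
t 4.20 pos [ 0.4363 -0.195   0.0095] curyaw-rv [-0.06 -0.13  0.01] open 0.996 F [ 0.   0.4 -0.7]
shift cm [-0.13  0.1   0.05] turn [ 0.06 -0.13  0.01] dist 0.2
```

View pics/w3.png

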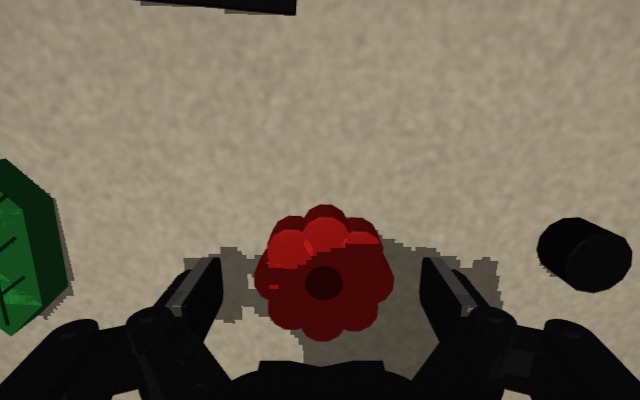

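Emit:
step_arm(
  deltas="8.5 -0.15 0.1 0.2 0 0 0;8.5 -0.15 0.1 0.2 0 0 0;8.5 -0.15 0.1 0.2 0 0 0;5 -0.15 0.1 0.2 0 0 0;5 -0.15 0.1 0.2 0 0 0;5 -0.15 0.1 0.2 0 0 0;5 -0.15 0.1 0.2 0 0 0;5 -0.15 0.1 0.2 0 0 0;5 -0.15 0.1 0.2 0 0 0",
  grip_force=40,
)

```text
clock: 5.1
eef_pos: [0.4341, -0.1956, 0.0066]
tool_rot: [3.141, 0.001, 0.0]
ft_force: [-1.3, 0.5, 6.6]
opening: 0.666
```

Run:
```python
from wl import *
s,c=wrist(); save('w4',c['color']); print(s['eef_pos'],s['opening'],s['ft_force'])
measure(c,'red',(320,290),110,.009,'red')
```

```text
[ 0.4341 -0.1956  0.0066] 0.6657328467422832 [-1.2542  0.5067  6.6471]
red px [320.9 271.7] 14374 bbox [252 201] [390 341] xy [ 0.4348 -0.1953] ext [0.06   0.0662] maj -179.8 rect [array([ 0.4324, -0.1961]), array([0.0605, 0.065 ]), np.float64(65.7804)]
```

View pics/w4.png

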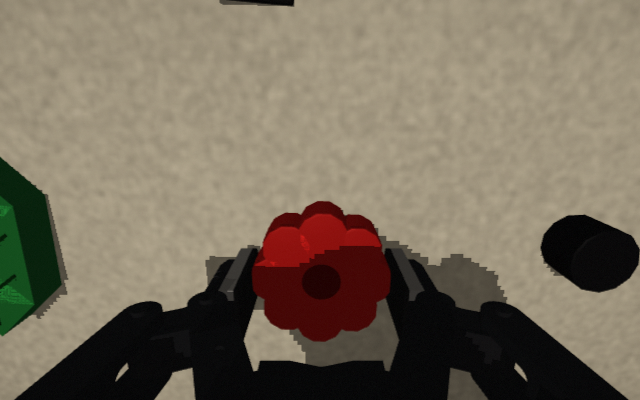

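Gripped (opening 57 mm), with the blossom centred between the pads. Now lift it, carry it to the round mat and hover.

```bash
python3 go.py .6098 .0947 .06 0
```

```text
t 5.15 pos [ 0.4341 -0.1956  0.0066] curyaw-rv [-0.01 -0.01  0.03] open 0.664 F [-1.9  0.   5.5]
shift cm [ 17.58 -29.02  -5.34] turn [ 0.01 -0.01  0.03] dist 34.3
```

Emit:
step_arm(
  deltas="5 0 0 -2 0 0 0;5 0 0 -5 0 0 0;5 0 0 -9 0 0 0;5 2 -4 -9 0 0 0;5 4.5 -8 -9 0 0 0;5 7 -12 -9 0 0 0;5 9.5 -16 -9 0 0 0;5 12 -20 -9 0 0 0;5 14.5 -24 -9 0 0 0;5 16.5 -27 -9 0 0 0;5 17.6 -29 -9 0 0 0;5 17.6 -29 -9 0 0 0;5 17.6 -29 -5.3 0 0 0;5 17.6 -29 -5.3 0 0 0;5 17.6 -29 -5.3 0 0 0;5 17.6 -29 -5.3 0 0 0",
)

```text
clock: 6.75
eef_pos: [0.6104, 0.094, 0.0604]
tool_rot: [-3.142, 0.001, -0.002]
ft_force: [0.3, -0.3, -0.2]
opening: 0.659
```

```bash
python3 - <<'E'
from wl import *
s,c=wrist(); save('w5',c['color']); print(s['eef_pos'],s['opening'],s['ft_force'])
measure(c,'red',(320,290),110,s['eef_pos'][2]+.0024,'red')
E
python3 go.py .6098 .0947 .011 0
```

```text
[0.6104 0.094  0.0604] 0.6592521976147312 [ 0.2826 -0.3308 -0.1904]
red px [321.1 271.1] 14432 bbox [252 201] [390 340] xy [0.6114 0.0942] ext [0.06   0.0662] maj -179.5 rect [array([0.6091, 0.0935]), array([0.0607, 0.0649]), np.float64(65.8329)]
t 6.80 pos [0.6107 0.0941 0.0607] curyaw-rv [ 0.01 -0.12 -0.02] open 0.660 F [ 0.7  0.6 -0.5]
shift cm [-0.1  -0.05  4.97] turn [-0.01 -0.12 -0.02] dist 5.0
```

View pics/w5.png

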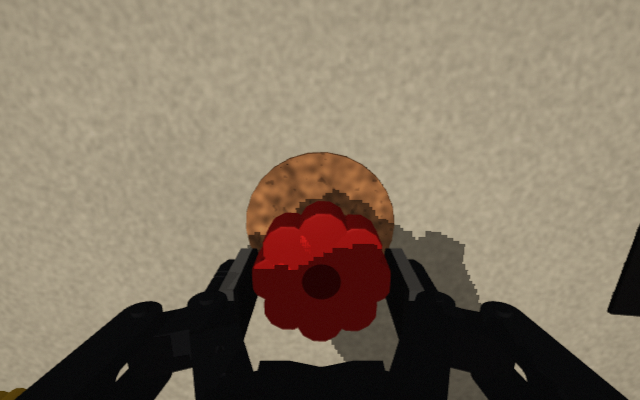

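```bash
python3 - <<'E'
from wl import *
from scipy.optimize import least_squares
s,c=wrist()
p=comp(masks(c)['cork']&(hsv(c)[...,2]>0),(320,200),85)
top=[];  H=masks(c)['cork']
for x in range(262,380,3):
    ys=np.nonzero(H[130:235,x])[0]
    if len(ys): top.append((x,130+ys[0]-.5))
P=ray(c,top,.004)[:,:2]
f=lambda q:np.hypot(P[:,0]-q[0],P[:,1]-q[1])-.045
r=least_squares(f,[.61,.095],loss='soft_l1',f_scale=.001); print(r.x,np.abs(f(r.x)).max(),len(P)); print(s['eef_pos'])
E
python3 go.py .6096 .0947 .012 0
```

```text
[0.6098 0.095 ] 0.000508072962614535 40
[0.6107 0.0941 0.0607]
t 6.85 pos [0.6107 0.0943 0.0608] curyaw-rv [ 0.01 -0.14 -0.01] open 0.662 F [ 0.6 -1.  -1.1]
shift cm [-0.13 -0.04  4.88] turn [-0.01 -0.14 -0.01] dist 4.9
```

```bash
cat >> wl.py <<'E'
def dot(c,seed,z,win=30,frac=.75):
    # darker dot on a blossom: dark patch relative to the top
    g=cv2.cvtColor(c['color'],cv2.COLOR_RGB2GRAY); x,y=map(int,seed); w=g[y-win:y+win,x-win:x+win]
    t,m=cv2.threshold(w,0,1,cv2.THRESH_BINARY_INV+cv2.THRESH_OTSU)
    n,l,st,ce=cv2.connectedComponentsWithStats(m); k=l[win,win]
    if k==0: print('seed not in dot'); return
    p=ce[k]+[x-win,y-win]; q=ray(c,p,z)[0]; print('dot px',p.round(1),'area',st[k,4],'bbox',st[k,:4],'xy',q[:2].round(4)); return q
E
python3 - <<'E'
from wl import *
s,c=wrist(); q=dot(c,(321,282),s['eef_pos'][2]+.0114,24); print((q-s['eef_pos']).round(4))
E
python3 go.py .6098 .095 .012 0
```

```text
dot px [321.  281.4] area 1082 bbox [ 5  6 39 36] xy [0.6119 0.0946]
[0.0011 0.0003 0.0114]
t 6.90 pos [0.6106 0.0943 0.0607] curyaw-rv [ 0.01 -0.13 -0.  ] open 0.664 F [ 0.4  0.6 -0.6]
shift cm [-0.09 -0.07  4.87] turn [-0.01 -0.13 -0.  ] dist 4.9
```

Emit:
step_arm(
  deltas="5 -0.18 -0.04 3 0 0 0;5 -0.18 -0.04 4 0 0 0;5 -0.18 -0.04 4.6 0 0 0;5 -0.18 -0.04 4.9 0 0 0;5 -0.18 -0.04 4.9 0 0 0;5 -0.18 -0.04 4.9 0 0 0",
)

```text
clock: 7.5
eef_pos: [0.6088, 0.0951, 0.011]
tool_rot: [-3.141, -0.001, -0.002]
ft_force: [0.3, 0.2, -0.7]
opening: 0.662
```

Emit:
step_arm(
  deltas="5 0 0.03 0.04 0 0 0;5 0 0.03 0.04 0 0 0;6.4 0 0.03 0.04 0 0 0;7.4 0 0.03 0.02 0 0 0;7.4 0 0.03 0 0 0 0;7.4 0 0.03 -1 0 0 0;7.4 0 0.03 -4 0 0 0;7.4 0 0.03 -8 0 0 0;7.4 0 0.03 -12 0 0 0;7.4 0 0.03 -12 0 0 0;7.4 0 0.03 -12 0 0 0",
)

```text
clock: 8.6
eef_pos: [0.6087, 0.0946, 0.132]
tool_rot: [-3.141, -0.0, -0.005]
ft_force: [-0.2, 0.6, -1.1]
opening: 0.866
```

```bash
cat > chk.py <<'E'
from wl import *
from scipy.optimize import least_squares
import sys
s,c=wrist(); save(sys.argv[1],c['color']); np.savez(sys.argv[1]+'.npz',**c); print(s['eef_pos'],s['opening'],s['ft_force'])
E
python3 chk.py w6
```

```text
[0.6087 0.0946 0.132 ] 0.8655830641122816 [-0.1574  0.6432 -1.0831]
```

View pics/w6.png

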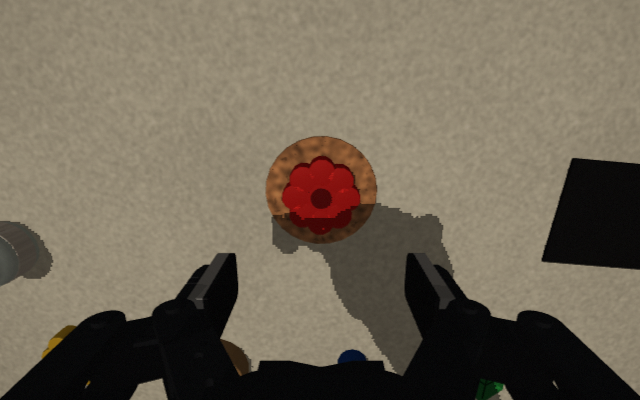

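The red blossom sits within the round mat; its dot is at (321,198). Next, a measurement of the dot against the mat outline.

```bash
cat >> wl.py <<'E'
def circ(c,m,seed,win,z,r):
    from scipy.optimize import least_squares
    w=np.zeros(m.shape,np.uint8); x,y=map(int,seed); w[max(0,y-win):y+win,max(0,x-win):x+win]=1
    m=cv2.morphologyEx(m.astype(np.uint8)*w,cv2.MORPH_CLOSE,np.ones((3,3),np.uint8))
    n,l,st,_=cv2.connectedComponentsWithStats(m); k=1+np.argmax(st[1:,4])
    cs,_=cv2.findContours((l==k).astype(np.uint8),cv2.RETR_EXTERNAL,cv2.CHAIN_APPROX_NONE); p=max(cs,key=len)[:,0]
    P=ray(c,p,z)[:,:2]; q0=P.mean(0)
    f=lambda q:np.hypot(P[:,0]-q[0],P[:,1]-q[1])-q[2]
    s=least_squares(f,[*q0,r],loss='soft_l1',f_scale=.001); print('circle',s.x.round(4),'rms',np.sqrt(np.mean(f(s.x)**2)).round(5)); return s.x
E
python3 - <<'E'
from wl import *
c=dict(np.load('w6.npz')); M=masks(c)
q=dot(c,(321,198),.022,16); circ(c,M['cork']|M['red'],(321,190),62,.004,.045)
c=dict(np.load('w1.npz')); measure(c,'black',(541,194),22,.01,'blackb')
c=dict(np.load('w2.npz')); measure(c,'black',(468,186),26,.01,'blackb'); measure(c,'green',(146,182),60,.008,'leaf')
E
python3 go.py .445 -.308 .13 0
```

```text
dot px [320.8 198.4] area 343 bbox [ 6  6 21 21] xy [0.6098 0.0951]
circle [0.6097 0.0951 0.0446] rms 0.00025
blackb px [540.7 193.1] 437 bbox [528 183] [554 203] xy [ 0.445  -0.3088] ext [0.0282 0.0403] maj 68.0 rect [array([ 0.4448, -0.3089]), array([0.0384, 0.0268]), np.float64(71.7246)]
blackb px [468.1 185.6] 1271 bbox [447 167] [489 204] xy [ 0.4451 -0.3088] ext [0.0282 0.0364] maj 60.0 rect [array([ 0.4446, -0.3086]), array([0.0357, 0.0274]), np.float64(64.6413)]
leaf px [145.8 180.9] 4246 bbox [117 133] [174 231] xy [ 0.4478 -0.056 ] ext [0.0443 0.0779] maj 172.4 rect [array([ 0.4452, -0.056 ]), array([0.042, 0.08 ]), np.float64(86.8611)]
t 8.65 pos [0.6077 0.0943 0.1305] curyaw-rv [-0.03  0.    0.02] open 0.861 F [-0.1  1.1  0.1]
shift cm [-16.29  40.23   0.07] turn [0.03 0.   0.02] dist 43.4
```

Dot and mat centre agree to 0.1 mm. Next, the black button.

Emit:
step_arm(
  deltas="6 -16.3 40.2 0 0 0 0;6 -16.3 40.2 0 0 0 0;6 -16.3 40.2 0 0 0 0;6 -16.3 40.2 0 0 0 0;6 -16.3 40.2 0 0 0 0;6 -16.3 40.2 0 0 0 0;6 -16.3 40.2 0 0 0 0;6 -16.3 40.2 0 0 0 0;6 -16.3 40.2 0 0 0 0;6 -16.3 40.2 0 0 0 0;6 -16.3 40.2 0 0 0 0;6 -16.3 40.2 0 0 0 0;6 -16.3 40.2 0 0 0 0;6 -16.3 40.2 0 0 0 0",
)

```text
clock: 10.05
eef_pos: [0.4459, -0.3061, 0.1302]
tool_rot: [-3.141, -0.005, 0.0]
ft_force: [-0.2, 0.3, -0.6]
opening: 0.703
```

```bash
python3 chk.py w7; python3 go.py .445 -.3085 .012 0
```

```text
[ 0.4459 -0.3061  0.1302] 0.7031291075747511 [-0.1606  0.3176 -0.6409]
t 10.10 pos [ 0.4458 -0.3064  0.1303] curyaw-rv [ 0.01 -0.    0.15] open 0.704 F [-0.7  0.2 -0.2]
shift cm [-0.08  0.22 11.83] turn [-0.01 -0.    0.15] dist 11.8
```

View pics/w7.png

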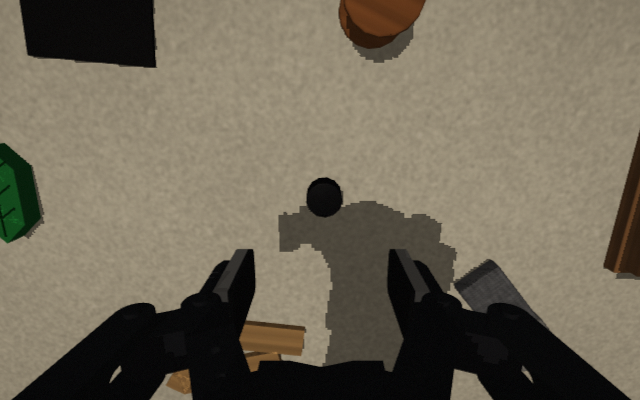

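Run:
```python
from wl import *
c=dict(np.load('w7.npz')); measure(c,'black',(324,197),26,.010,'blackb'); circ(c,masks(c)['black'],(324,197),26,.02,.014)
```

```text
blackb px [323.8 197.1] 1108 bbox [307 178] [341 216] xy [ 0.4446 -0.308 ] ext [0.028  0.0326] maj -177.6 rect [array([ 0.4444, -0.3081]), array([0.0312, 0.0269]), np.float64(0.1831)]
circle [ 0.4473 -0.3079  0.0142] rms 0.00085
```

Emit:
step_arm(
  deltas="6 -0.12 0.16 4 0 0 0;6 -0.12 0.16 8 0 0 0;6 -0.12 0.16 11 0 0 0;6 -0.12 0.16 11.7 0 0 0;6 -0.12 0.16 11.7 0 0 0;6 -0.12 0.16 11.7 0 0 0;6 -0.12 0.16 11.7 0 0 0;2 -0.12 0.16 11.7 0 0 0;2 -0.12 0.16 11.7 0 0 0;2 -0.12 0.16 11.7 0 0 0;2 -0.12 0.16 11.7 0 0 0;2 -0.12 0.16 11.7 0 0 0;2 -0.12 0.16 11.7 0 0 0",
  grip_force=30,
)

```text
clock: 11.4
eef_pos: [0.4445, -0.3094, 0.0143]
tool_rot: [3.141, 0.0, 0.002]
ft_force: [-1.1, 0.4, 5.1]
opening: 0.312
```

```bash
python3 chk.py w8;  python3 go.py .6098 .0951 .08 0
```

```text
[ 0.4445 -0.3094  0.0143] 0.3123971451648355 [-1.1067  0.368   5.1033]
t 11.45 pos [ 0.4445 -0.3095  0.0143] curyaw-rv [-0.06 -0.05  0.02] open 0.310 F [-1.7  1.1  5.6]
shift cm [ 16.55 -40.44  -6.59] turn [ 0.06 -0.05  0.02] dist 44.2
```

View pics/w8.png

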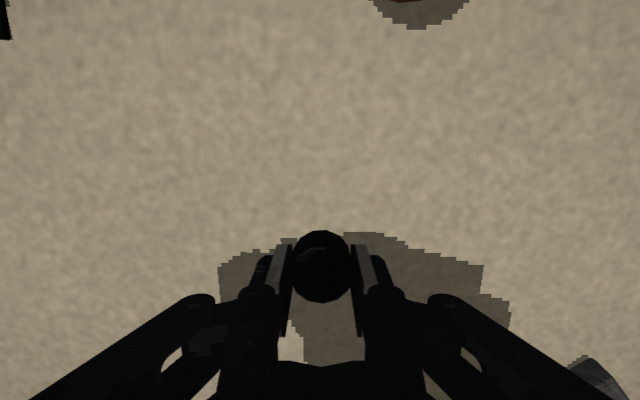

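Run:
```python
from wl import *
c=dict(np.load('w8.npz')); g=cv2.cvtColor(c['color'],cv2.COLOR_RGB2GRAY)
col=g[215:330,318:325].mean(1); print([(215+i,int(v)) for i,v in enumerate(col) if i%1==0 and (225<=215+i<=236 or 296<=215+i<=310)])
for v,z,d in((230,0,-.014),(303,.02,.014)): print((ray(c,(321,v),z)[0]+[d,0,0]).round(4))
```

```text
[(225, 148), (226, 148), (227, 147), (228, 147), (229, 138), (230, 56), (231, 4), (232, 5), (233, 4), (234, 4), (235, 4), (236, 4), (296, 4), (297, 4), (298, 4), (299, 3), (300, 4), (301, 3), (302, 16), (303, 53), (304, 74), (305, 73), (306, 72), (307, 72), (308, 71), (309, 71), (310, 72)]
[ 0.4441 -0.3092  0.    ]
[ 0.4456 -0.3092  0.02  ]
```

Emit:
step_arm(
  deltas="2 0 0 -2 0 0 0;2 0 0 -6 0 0 0;2 0 0 -10 0 0 0;2 2 -4 -10 0 0 0;2 4 -8 -10 0 0 0;2 5.5 -12 -10 0 0 0;2 7 -16 -10 0 0 0;2 8.5 -20 -10 0 0 0;2 10 -24 -10 0 0 0;2 12 -28 -10 0 0 0;2 13.5 -32 -10 0 0 0;2 15 -36 -10 0 0 0;2 16 -39 -10 0 0 0;2 16.5 -40.4 -10 0 0 0;2 16.5 -40.4 -8 0 0 0;2 16.5 -40.4 -6.6 0 0 0;2 16.5 -40.4 -6.6 0 0 0;2 16.5 -40.4 -6.6 0 0 0;2 16.5 -40.4 -6.6 0 0 0",
)

```text
clock: 13.35
eef_pos: [0.6093, 0.0942, 0.08]
tool_rot: [3.141, -0.001, 0.002]
ft_force: [-0.0, 0.0, -0.5]
opening: 0.311
```

```bash
python3 chk.py w9;  python3 go.py .6094 .0949 .037 0
```

```text
[0.6093 0.0942 0.08  ] 0.3113220600848847 [-0.0104  0.0433 -0.5281]
t 13.40 pos [0.6094 0.0944 0.0801] curyaw-rv [-0.   -0.08 -0.04] open 0.313 F [-0.4 -0.4 -0.3]
shift cm [-0.01 -0.05  4.31] turn [ 0.   -0.08 -0.04] dist 4.3
```

View pics/w9.png

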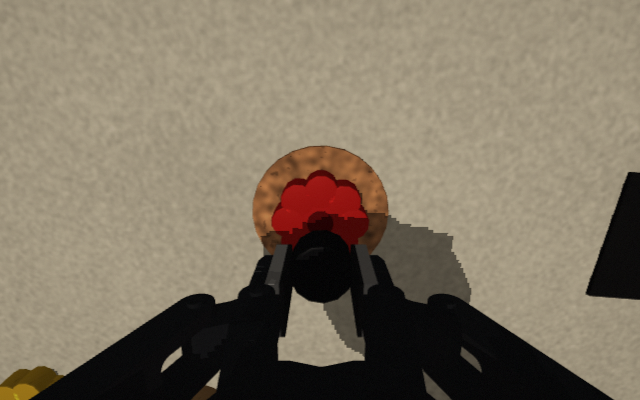

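Emit:
step_arm(
  deltas="2 0 -0.05 2 0 0 0;2 0 -0.05 3.4 0 0 0;2 0 -0.05 4 0 0 0;2 0 -0.05 4.3 0 0 0;2 0 -0.05 4.3 0 0 0;2 0 -0.05 4.3 0 0 0",
)

```text
clock: 14.0
eef_pos: [0.6093, 0.0956, 0.0367]
tool_rot: [-3.141, -0.001, -0.002]
ft_force: [0.8, 0.7, 0.3]
opening: 0.309
```

Emit:
step_arm(
  deltas="2 0 0.06 0 0 0 0;2 0 0.06 0.03 0 0 0;2 0 0.06 0.05 0 0 0",
)

```text
clock: 14.3
eef_pos: [0.6092, 0.0948, 0.0364]
tool_rot: [3.141, 0.001, 0.001]
ft_force: [-1.5, -0.8, 5.1]
opening: 0.313
```

Contact is made at 5 N. Release slowly and rise.

Emit:
step_arm(
  deltas="2.9 0 0 -0.03 0 0 0;3.5 0 0 -0.03 0 0 0;4.5 0 0 -0.03 0 0 0;4.5 0 0 -0.03 0 0 0;4.5 0 0 -1 0 0 0;4.5 0 0 -4 0 0 0;4.5 0 0 -8 0 0 0;4.5 0 0 -11 0 0 0;4.5 0 0 -11 0 0 0;4.5 0 0 -11 0 0 0",
)

```text
clock: 15.3
eef_pos: [0.6092, 0.0949, 0.147]
tool_rot: [3.142, 0.001, 0.003]
ft_force: [0.2, -0.4, -0.3]
opening: 0.526
```

```bash
python3 chk.py w10;  python3 go.py .455 .317 .13 0
```

```text
[0.6092 0.0949 0.147 ] 0.5263792034072629 [ 0.1611 -0.4461 -0.3108]
t 15.35 pos [0.6084 0.0946 0.1456] curyaw-rv [-0.02  0.03  0.02] open 0.529 F [-0.1 -0.5  0.5]
shift cm [-15.33 -22.24   1.56] turn [0.02 0.03 0.02] dist 27.1
```

View pics/w10.png

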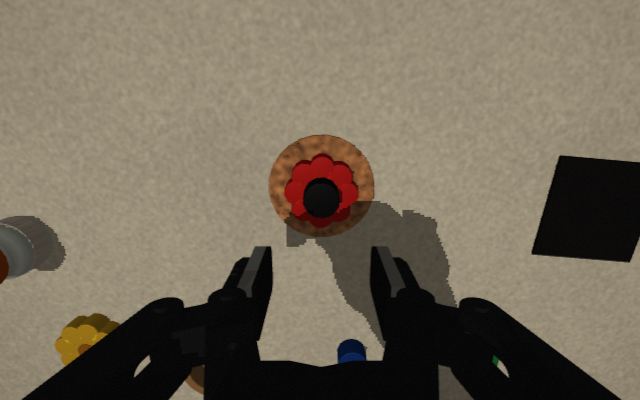

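Run:
```python
from wl import *
c=dict(np.load('w10.npz')); M=masks(c); circ(c,M['cork']|M['red']|(hsv(c)[...,2]<25),(321,188),58,.004,.045)
H=hsv(c); m=(H[...,2]<32); measure(c,'black',(321,198),24,.032,'btn'); circ(c,m,(321,198),24,.042,.014)
circ(c,M['red']|m,(321,188),44,.022,.03)
```

```text
circle [0.6097 0.0951 0.0445] rms 0.00026
btn px [321.1 197.7] 1159 bbox [304 178] [339 217] xy [0.6092 0.0951] ext [0.028  0.0328] maj -178.3 rect [array([0.6091, 0.0948]), array([0.0313, 0.0271]), np.float64(0.0237)]
circle [0.6119 0.0951 0.0141] rms 0.00086
circle [0.6112 0.0952 0.0288] rms 0.00126
```

Button (0.6092, 0.0951) against mat (0.6097, 0.0951): 0.5 mm off. Next the yellow blossom, after a check on where the jar stands.

Run:
```python
from wl import *
c=dict(np.load('w1.npz')); H=hsv(c); 
print('jar cap top', ray(c,(12,110),.06)[0], 'spool', ray(c,(611,93),.05)[0])
```

```text
jar cap top [0.5605 0.3562 0.06  ] spool [ 0.5781 -0.3417  0.05  ]
```

Emit:
step_arm(
  deltas="8.5 -4 -5 1.5 0 0 0;8.5 -15.3 -22.2 1.5 0 0 0;8.5 -15.3 -22.2 1.5 0 0 0;8.5 -15.3 -22.2 1.5 0 0 0;8.5 -15.3 -22.2 1.5 0 0 0;8.5 -15.3 -22.2 1.5 0 0 0;8.5 -15.3 -22.2 1.5 0 0 0;8.5 -15.3 -22.2 1.5 0 0 0;8.5 -15.3 -22.2 1.5 0 0 0;8.5 -15.3 -22.2 1.5 0 0 0",
)

```text
clock: 16.35
eef_pos: [0.4568, 0.315, 0.1303]
tool_rot: [3.14, -0.004, -0.001]
ft_force: [0.2, 0.4, 0.1]
opening: 0.995
```

```bash
python3 chk.py w11;  python3 - <<'E'
from wl import *
c=dict(np.load('w11.npz')); measure(c,'yellow',(320,197),60,.009,'yel')
E
python3 go.py .455 .317 .008 0
```

```text
[0.4568 0.315  0.1303] 0.9945137799109209 [0.2042 0.4035 0.0852]
yel px [320.8 197. ] 4309 bbox [283 159] [358 235] xy [0.4552 0.3154] ext [0.0588 0.0613] maj -179.8 rect [array([0.4541, 0.3151]), array([0.0587, 0.0602]), np.float64(55.7)]
t 16.40 pos [0.4567 0.3153 0.1305] curyaw-rv [-0.05  0.01 -0.14] open 0.998 F [-0.  -0.7 -0.2]
shift cm [-0.17 -0.18 12.25] turn [ 0.05  0.01 -0.14] dist 12.2
```

View pics/w11.png

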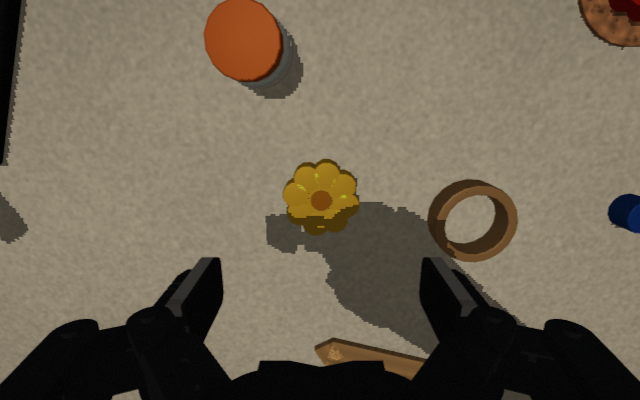

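Emit:
step_arm(
  deltas="8.5 -0.15 0 4 0 0 0;8.5 -0.15 0 8 0 0 0;8.5 -0.15 0 11 0 0 0;8.5 -0.15 0 12.2 0 0 0;8.5 -0.15 0 12.2 0 0 0;8.5 -0.15 0 12.2 0 0 0;8.5 -0.15 0 12.2 0 0 0",
)

```text
clock: 17.1
eef_pos: [0.4555, 0.3176, 0.0105]
tool_rot: [-3.14, -0.0, -0.004]
ft_force: [0.4, 0.1, -0.2]
opening: 0.998
```

```bash
python3 chk.py w12;  python3 - <<'E'
from wl import *
c=dict(np.load('w12.npz')); measure(c,'yellow',(320,275),90,.009,'yel')
E
python3 go.py .4543 .3154 .0075 0
```

```text
[0.4555 0.3176 0.0105] 0.9980082981536822 [ 0.3613  0.1356 -0.2184]
yel px [326.8 270.1] 13727 bbox [258 203] [394 336] xy [0.4549 0.3153] ext [0.0605 0.0659] maj -178.6 rect [array([0.453 , 0.3157]), array([0.0658, 0.0601]), np.float64(9.8241)]
t 17.15 pos [0.4554 0.3176 0.0105] curyaw-rv [ 0.11 -0.16  0.01] open 0.997 F [0.4 0.  0.4]
shift cm [-0.11  0.22  0.29] turn [-0.11 -0.16  0.01] dist 0.4
```

View pics/w12.png

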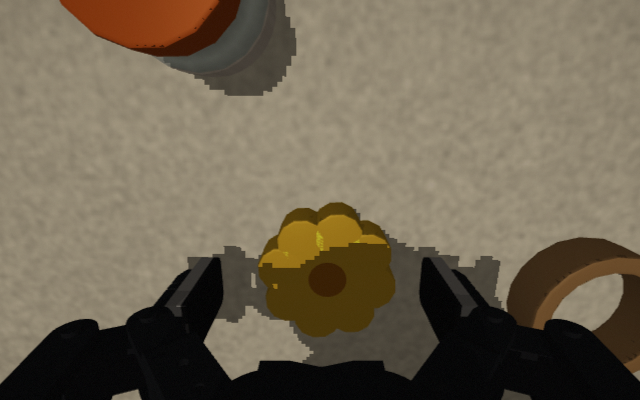

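The yellow blossom (327,280) is between the pads, 2 mm off in y. Correct that and grip.

Emit:
step_arm(
  deltas="8.5 -0.1 0.2 0.3 0 0 0;8.5 -0.1 0.2 0.3 0 0 0;8.5 -0.1 0.2 0.3 0 0 0;5 -0.1 0.2 0.3 0 0 0;5 -0.1 0.2 0.3 0 0 0;5 -0.1 0.2 0.3 0 0 0;5 -0.1 0.2 0.3 0 0 0;5 -0.1 0.2 0.3 0 0 0;5 -0.1 0.2 0.3 0 0 0",
  grip_force=40,
)

```text
clock: 18.05
eef_pos: [0.4535, 0.315, 0.0062]
tool_rot: [-3.142, -0.001, -0.001]
ft_force: [-1.6, -1.0, 5.9]
opening: 0.662
```

```bash
python3 chk.py w13;  python3 - <<'E'
from wl import *
c=dict(np.load('w13.npz')); measure(c,'yellow',(320,275),90,.009,'yel'); dot(c,(321,282),.018,20)
E
python3 go.py .59 -.144 .06 0
```

```text
[0.4535 0.315  0.0062] 0.6622363545760827 [-1.6309 -0.9701  5.9129]
yel px [321.1 270.5] 14660 bbox [251 201] [390 339] xy [0.455  0.3152] ext [0.0608 0.0659] maj 179.1 rect [array([0.4532, 0.3156]), array([0.0656, 0.0605]), np.float64(9.975)]
dot px [321.  280.1] area 1100 bbox [ 1  1 39 35] xy [0.4555 0.3153]
t 18.10 pos [0.4535 0.315  0.0062] curyaw-rv [ 0.01 -0.03  0.03] open 0.665 F [-0.5 -0.5  4.7]
shift cm [13.64 45.91 -5.38] turn [-0.01 -0.03  0.03] dist 48.2
```

View pics/w13.png

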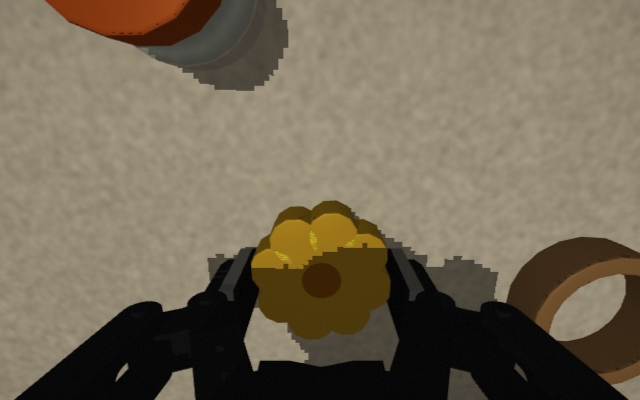

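Emit:
step_arm(
  deltas="5 0 0 -2 0 0 0;5 0 0 -6 0 0 0;5 0 0 -10 0 0 0;5 1 4 -11 0 0 0;5 2.3 8 -11 0 0 0;5 3.5 12 -11 0 0 0;5 4.7 16 -11 0 0 0;5 6 20 -11 0 0 0;5 7 24 -11 0 0 0;5 8 28 -11 0 0 0;5 9.5 32 -11 0 0 0;5 10.5 36 -11 0 0 0;5 12 40 -11 0 0 0;5 13.4 44 -11 0 0 0;5 13.4 46 -11 0 0 0;5 13.4 46 -8 0 0 0;5 13.4 46 -5.4 0 0 0;5 13.4 46 -5.4 0 0 0;5 13.4 46 -5.4 0 0 0;5 13.4 46 -5.4 0 0 0",
)

```text
clock: 20.1
eef_pos: [0.5886, -0.1449, 0.0611]
tool_rot: [3.141, 0.001, 0.004]
ft_force: [0.9, 0.2, -0.2]
opening: 0.662
```

```bash
python3 chk.py w14;  python3 - <<'E'
from wl import *
c=dict(np.load('w14.npz')); z=c['world_from_camera'][2,3]
s=env.get_state(); q=dot(c,(321,282),s['eef_pos'][2]+.0118,20); print((q-s['eef_pos']).round(4))
E
python3 go.py .588 -.1443 .0102 0
```

```text
[ 0.5886 -0.1449  0.0611] 0.6622601685650877 [ 0.8555  0.234  -0.15  ]
dot px [320.9 280.1] area 1088 bbox [ 1  1 39 35] xy [ 0.5907 -0.1446]
[0.002  0.0004 0.0118]
t 20.15 pos [ 0.5887 -0.145   0.0613] curyaw-rv [-0.03 -0.16  0.05] open 0.663 F [-0.2  0.2  0. ]
shift cm [-0.08 -0.07  5.11] turn [ 0.03 -0.16  0.05] dist 5.1
```

View pics/w14.png

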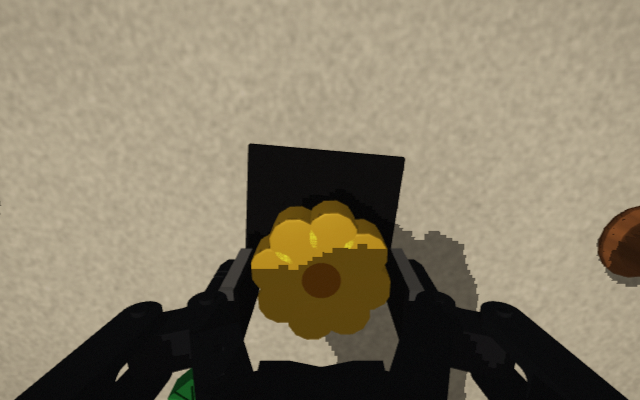

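```bash
cat > sq.py <<'E'
from wl import *
def lines(c,m,seed,win,z):
    w=np.zeros(m.shape,np.uint8); x,y=map(int,seed); w[max(0,y-win):y+win,max(0,x-win):x+win]=1
    m=m.astype(np.uint8)*w; n,l,st,_=cv2.connectedComponentsWithStats(m); k=1+np.argmax(st[1:,4])
    cs,_=cv2.findContours((l==k).astype(np.uint8),cv2.RETR_EXTERNAL,cv2.CHAIN_APPROX_NONE); p=max(cs,key=len)[:,0]
    P=ray(c,p,z)[:,:2]; r=cv2.minAreaRect(P.astype(np.float32)); print('rect',r)
    return p,P,r
if __name__=='__main__':
    c=dict(np.load('w1.npz')); g=cv2.cvtColor(c['color'],cv2.COLOR_RGB2GRAY)
    p,P,r=lines(c,g<50,(432,84),55,.004); print(cv2.boxPoints(r))
    import sys
    # corners by goodFeatures subpix in w14
    for f,pts in(('w14.npz',[(249,144),(405,157)]),('w1.npz',[(402,45),(472,51),(460,124),(392,117)])):
        c=dict(np.load(f)); g=cv2.cvtColor(c['color'],cv2.COLOR_RGB2GRAY)
        q=cv2.cornerSubPix(g,np.float32(pts)[:,None],(5,5),(-1,-1),(3,50,.01))[:,0]; W=ray(c,q,.004)[:,:2]; print(f,q,W)
        e=W[1]-W[0]; print('len',np.linalg.norm(e))
        if len(W)==4: print('mean',W.mean(0))
        else:
            n=np.array([-abs(e[1]),0]); u=e/np.linalg.norm(e); n=np.array([u[1],-u[0]]); n=n if n[0]<0 else -n; print('centre',W.mean(0)+.045*n)
E
python3 sq.py
```

```text
rect ((0.5889568328857422, -0.1437189280986786), (0.08922810107469559, 0.08920007944107056), 85.0791015625)
[[ 0.5407 -0.1843]
 [ 0.6296 -0.192 ]
 [ 0.6372 -0.1031]
 [ 0.5483 -0.0954]]Traceback (most recent call last):
  File "sq.py", line 15, in <module>
    q=cv2.cornerSubPix(g,np.float32(pts)[:,None],(5,5),(-1,-1),(3,50,.01))[:,0]; W=ray(c,q,.004)[:,:2]; print(f,q,W)
      ~~~~~~~~~~~~~~~~^^^^^^^^^^^^^^^^^^^^^^^^^^^^^^^^^^^^^^^^^^^^^^^^^^^^
cv2.error: OpenCV(4.12.0) :-1: error: (-5:Bad argument) in function 'cornerSubPix'
> Overload resolution failed:
>  - Layout of the output array corners is incompatible with cv::Mat
>  - Expected Ptr<cv::UMat> for argument 'corners'
```

```bash
sed -i 's/np.float32(pts)\[:,None\]/np.float32(pts).reshape(-1,1,2).copy()/' sq.py; python3 sq.py | tail -n +6
```

```text
w14.npz [[248.425  143.2987]
 [404.4741 157.0835]] [[ 0.6377 -0.1035]
 [ 0.6299 -0.1924]]
len 0.0892385646704439
centre [ 0.589  -0.1441]
w1.npz [[401.6754  44.2579]
 [472.2295  50.7714]
 [457.9333 123.1905]
 [391.1104 117.7073]] [[ 0.6373 -0.103 ]
 [ 0.6296 -0.1922]
 [ 0.5405 -0.1845]
 [ 0.5478 -0.095 ]]
len 0.08958194087504515
mean [ 0.5888 -0.1437]
```

Emit:
step_arm(
  deltas="5 -0.17 -0.06 3 0 0 0;5 -0.17 -0.06 4.2 0 0 0;5 -0.17 -0.06 4.8 0 0 0;5 -0.17 -0.06 5 0 0 0;5 -0.17 -0.06 5 0 0 0;5 -0.17 -0.06 5 0 0 0",
)

```text
clock: 20.75
eef_pos: [0.5866, -0.1446, 0.0106]
tool_rot: [3.141, 0.001, 0.003]
ft_force: [-1.1, -0.4, 0.3]
opening: 0.659
```

Emit:
step_arm(
  deltas="5 0.04 -0.02 0.05 0 0 0;5 0.04 -0.02 0.05 0 0 0;6.4 0.04 -0.02 0.05 0 0 0;7.4 0.04 -0.02 0.02 0 0 0;7.4 0.04 -0.02 0 0 0 0;7.4 0.04 -0.02 -1 0 0 0;7.4 0.04 -0.02 -4 0 0 0;7.4 0.04 -0.02 -8 0 0 0;7.4 0.04 -0.02 -12 0 0 0;7.4 0.04 -0.02 -12 0 0 0;7.4 0.04 -0.02 -12 0 0 0",
)

```text
clock: 21.85
eef_pos: [0.5868, -0.1445, 0.1315]
tool_rot: [3.141, 0.0, 0.004]
ft_force: [-0.3, -0.9, -0.7]
opening: 0.865
```

```bash
python3 chk.py w15
python3 - <<'E'
from sq import *
c=dict(np.load('w15.npz')); q=dot(c,(321,198),.022,14)
measure(c,'yellow',(321,198),45,.013,'yel'); g=cv2.cvtColor(c['color'],cv2.COLOR_RGB2GRAY)
m=(g<50)|masks(c)['yellow']; lines(c,m,(321,190),70,.004)
E
python3 go.py .441 .066 .13 0
```

```text
[ 0.5868 -0.1445  0.1315] 0.8646659228102751 [-0.3004 -0.9283 -0.671 ]
dot px [321.  197.5] area 344 bbox [ 4  4 21 20] xy [ 0.5887 -0.1443]
yel px [320.9 194.2] 4650 bbox [282 155] [360 233] xy [ 0.5887 -0.1442] ext [0.0601 0.0626] maj 178.6 rect [array([ 0.5877, -0.144 ]), array([0.0621, 0.0596]), np.float64(9.5157)]
rect ((0.5887834429740906, -0.14419692754745483), (0.08955534547567368, 0.09022372215986252), 85.0244369506836)
t 21.90 pos [ 0.5858 -0.1444  0.13  ] curyaw-rv [-0.02  0.    0.02] open 0.868 F [ 1.   0.2 -1.4]
shift cm [-1.448e+01 -2.105e+01 -1.000e-02] turn [0.02 0.   0.02] dist 25.5
```

View pics/w15.png

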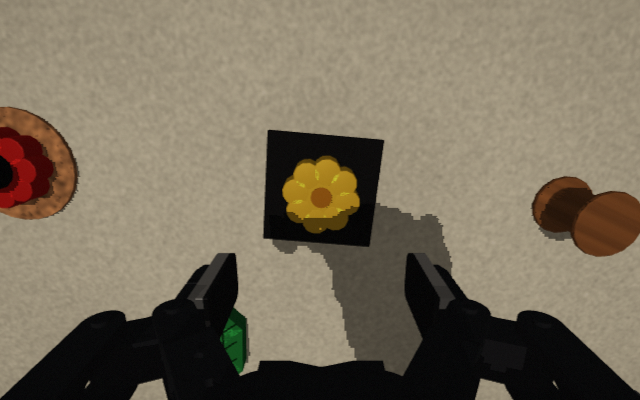

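The yellow blossom's dot (0.5887, -0.1443) matches the square mat's middle (0.5888, -0.1442). Next, the blue button.

Emit:
step_arm(
  deltas="6 -14.5 -21.0 0 0 0 0;6 -14.5 -21.0 0 0 0 0;6 -14.5 -21.0 0 0 0 0;6 -14.5 -21.0 0 0 0 0;6 -14.5 -21.0 0 0 0 0;6 -14.5 -21.0 0 0 0 0;6 -14.5 -21.0 0 0 0 0;6 -14.5 -21.0 0 0 0 0;6 -14.5 -21.0 0 0 0 0;6 -14.5 -21.0 0 0 0 0;6 -14.5 -21.0 0 0 0 0",
)

```text
clock: 23.0
eef_pos: [0.4415, 0.0648, 0.1296]
tool_rot: [3.142, -0.002, -0.0]
ft_force: [-0.5, -0.5, 0.4]
opening: 0.702
```

```bash
python3 chk.py w16
python3 - <<'E'
from sq import *
c=dict(np.load('w16.npz')); measure(c,'blue',(321,198),35,.010,'blue')
E
python3 go.py .441 .066 .0135 0
```

```text
[0.4415 0.0648 0.1296] 0.7020791509401957 [-0.5315 -0.502   0.4019]
blue px [320.2 196.3] 1108 bbox [303 177] [338 215] xy [0.441  0.0657] ext [0.028  0.0323] maj 176.8 rect [array([0.441 , 0.0655]), array([0.0276, 0.031 ]), np.float64(89.9242)]
t 23.05 pos [0.4414 0.065  0.1296] curyaw-rv [ 0.    0.01 -0.06] open 0.703 F [-1.  -0.1  0.4]
shift cm [-0.04 -0.1  11.61] turn [-0.    0.01 -0.06] dist 11.6
```

View pics/w16.png

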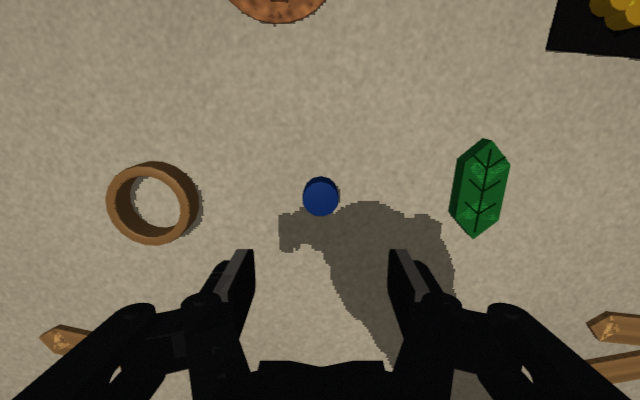

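The blue button at (320,196) is centred under the gripper. Descend and grip.

Emit:
step_arm(
  deltas="6 -0.04 -0.03 4 0 0 0;6 -0.04 -0.03 8 0 0 0;6 -0.04 -0.03 11 0 0 0;6 -0.04 -0.03 11.6 0 0 0;6 -0.04 -0.03 11.6 0 0 0;6 -0.04 -0.03 11.6 0 0 0;6 -0.04 -0.03 11.6 0 0 0;2 -0.04 -0.03 11.6 0 0 0;2 -0.04 -0.03 11.6 0 0 0;2 -0.04 -0.03 11.6 0 0 0;2 -0.04 -0.03 11.6 0 0 0;2 -0.04 -0.03 11.6 0 0 0;2 -0.04 -0.03 11.6 0 0 0",
  grip_force=30,
)

```text
clock: 24.35
eef_pos: [0.4412, 0.0659, 0.0147]
tool_rot: [3.141, 0.0, 0.002]
ft_force: [-2.0, -1.0, 5.9]
opening: 0.311
```

```bash
python3 chk.py w17
cat > edge.py <<'E'
from wl import *
import sys
c=dict(np.load(sys.argv[1]+'.npz')); zt=float(sys.argv[2])
p=comp(masks(c)[sys.argv[3]],(321,266),50); x=int(p[:,0].mean()); col=p[abs(p[:,0]-x)<4]; a,b=col[:,1].min()-.5,col[:,1].max()+.5
print('px',x,a,b,p.min(0),p.max(0))
for v,z,d in((a,zt-.02,-.014),(b,zt,.014)): print((ray(c,(x,v),z)[0]+[d,0,0]).round(4))
E
python3 edge.py w17 .02 blue; python3 go.py .5888 -.1443 .08 0
```

```text
[0.4412 0.0659 0.0147] 0.31074117696571124 [-1.9631 -1.0115  5.9496]
px 320 229.5 301.5 [290 230] [352 301]
[0.4409 0.0666 0.    ]
[0.4428 0.0666 0.02  ]
t 24.40 pos [0.4412 0.0659 0.0147] curyaw-rv [-0.02 -0.08  0.01] open 0.310 F [-1.5 -0.8  6.8]
shift cm [14.76 21.02 -6.51] turn [ 0.02 -0.08  0.01] dist 26.5
```

View pics/w17.png

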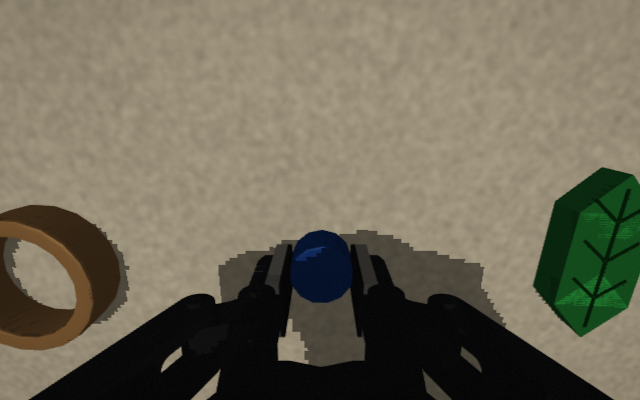

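Emit:
step_arm(
  deltas="2 0 0 -2 0 0 0;2 0 0 -6 0 0 0;2 0 0 -10 0 0 0;2 3 4 -10 0 0 0;2 6 8 -10 0 0 0;2 9 12 -10 0 0 0;2 12 16 -10 0 0 0;2 14.7 20 -10 0 0 0;2 14.7 21 -10 0 0 0;2 14.7 21 -8 0 0 0;2 14.7 21 -6.5 0 0 0;2 14.7 21 -6.5 0 0 0;2 14.7 21 -6.5 0 0 0;2 14.7 21 -6.5 0 0 0",
)

```text
clock: 25.8
eef_pos: [0.5883, -0.1434, 0.0796]
tool_rot: [3.141, 0.002, 0.002]
ft_force: [-0.1, -0.1, -0.1]
opening: 0.308
```

```bash
python3 chk.py w18; python3 edge.py w18 .0853 blue; python3 go.py .5886 -.1444 .037 0
```

```text
[ 0.5883 -0.1434  0.0796] 0.3075173366836085 [-0.1286 -0.1263 -0.1196]
px 320 229.5 301.5 [290 230] [352 301]
[ 0.5881 -0.1426  0.0653]
[ 0.5901 -0.1426  0.0853]
t 25.85 pos [ 0.5884 -0.1435  0.0797] curyaw-rv [-0.02 -0.09  0.08] open 0.307 F [-0.1 -0.2 -0.6]
shift cm [0.02 0.09 4.27] turn [ 0.02 -0.09  0.08] dist 4.3
```

View pics/w18.png

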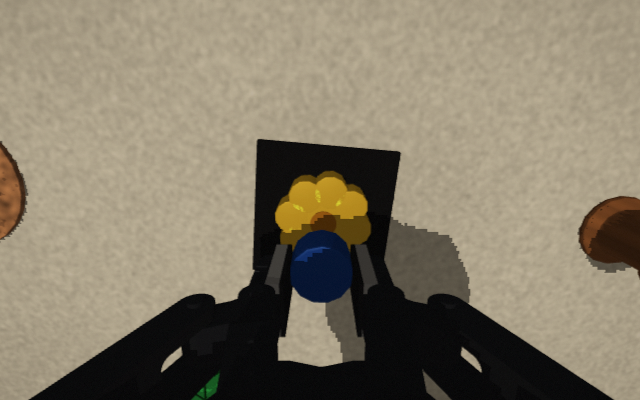

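The blue button hangs over the yellow blossom. Lower it.

Emit:
step_arm(
  deltas="2 0.02 0.09 2 0 0 0;2 0.02 0.09 3.4 0 0 0;2 0.02 0.09 4 0 0 0;2 0.02 0.09 4.2 0 0 0;2 0.02 0.09 4.2 0 0 0;2 0.02 0.09 4.2 0 0 0",
)

```text
clock: 26.45
eef_pos: [0.5884, -0.1449, 0.0372]
tool_rot: [3.141, 0.001, 0.002]
ft_force: [0.1, -0.2, -0.3]
opening: 0.314
```

Emit:
step_arm(
  deltas="2 0.02 -0.05 0 0 0 0;2 0.02 -0.05 0.05 0 0 0;2 0.02 -0.05 0.08 0 0 0",
)

```text
clock: 26.75
eef_pos: [0.5886, -0.1443, 0.0368]
tool_rot: [3.141, 0.001, 0.001]
ft_force: [-2.0, 1.3, 7.1]
opening: 0.308
```

Emit:
step_arm(
  deltas="2.9 0 0 -0.04 0 0 0;3.5 0 0 -0.04 0 0 0;4.5 0 0 -0.04 0 0 0;4.5 0 0 -0.04 0 0 0;4.5 0 0 -1 0 0 0;4.5 0 0 -4 0 0 0;4.5 0 0 -8 0 0 0;4.5 0 0 -11 0 0 0;4.5 0 0 -11 0 0 0;4.5 0 0 -11 0 0 0",
)

```text
clock: 27.75
eef_pos: [0.5884, -0.1446, 0.1471]
tool_rot: [3.141, 0.001, 0.003]
ft_force: [-0.6, -0.5, 0.3]
opening: 0.525
```

```bash
python3 chk.py w19
python3 - <<'E'
from sq import *
c=dict(np.load('w19.npz')); measure(c,'blue',(321,198),35,.032,'blue')
measure(c,'yellow',(321,198),45,.013,'yel'); g=cv2.cvtColor(c['color'],cv2.COLOR_RGB2GRAY)
M=masks(c); lines(c,(g<50)|M['yellow'],(321,190),65,.004)
c=dict(np.load('w16.npz')); measure(c,'green',(480,190),52,.008,'leaf')
E
python3 go.py .4465 -.0565 .13 0
```

```text
[ 0.5884 -0.1446  0.1471] 0.525171476574117 [-0.5713 -0.5365  0.2529]
blue px [320.6 197.6] 1126 bbox [303 178] [338 217] xy [ 0.5884 -0.144 ] ext [0.0277 0.0321] maj -178.1 rect [array([ 0.5883, -0.144 ]), array([0.0314, 0.0271]), np.float64(0.0135)]
yel px [320.8 190.8] 4137 bbox [284 154] [357 227] xy [ 0.5887 -0.1442] ext [0.0601 0.0623] maj 178.4 rect [array([ 0.5879, -0.1439]), array([0.0615, 0.0592]), np.float64(10.1212)]
rect ((0.5887959599494934, -0.14423340559005737), (0.08954381942749023, 0.09013812243938446), 85.01896667480469)
leaf px [478.7 187.1] 4170 bbox [449 139] [509 237] xy [ 0.4478 -0.0586] ext [0.0438 0.0778] maj -179.1 rect [array([ 0.4453, -0.0584]), array([0.0413, 0.0796]), np.float64(86.9047)]
t 27.80 pos [ 0.5877 -0.1445  0.1459] curyaw-rv [-0.01  0.03  0.02] open 0.530 F [-0.2 -0.3  0.5]
shift cm [-14.11  -8.8    1.59] turn [0.01 0.03 0.02] dist 16.7
```

View pics/w19.png

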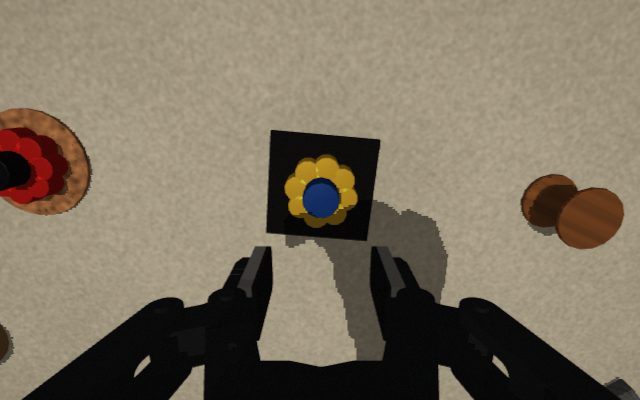

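Blue is 0.4 mm off centre. Now the leaf.

Emit:
step_arm(
  deltas="7.5 -14.1 -8.8 1.6 0 0 0;7.5 -14.1 -8.8 1.6 0 0 0;7.5 -14.1 -8.8 1.6 0 0 0;7.5 -14.1 -8.8 1.6 0 0 0;7.5 -14.1 -8.8 1.6 0 0 0;7.5 -14.1 -8.8 1.6 0 0 0;7.5 -14.1 -8.8 1.6 0 0 0;7.5 -14.1 -8.8 1.6 0 0 0",
)

```text
clock: 28.6
eef_pos: [0.4482, -0.0571, 0.1299]
tool_rot: [-3.141, 0.001, -0.001]
ft_force: [0.2, 0.3, -0.1]
opening: 0.877
```

```bash
python3 chk.py w20
python3 - <<'E'
from sq import *
c=dict(np.load('w20.npz')); measure(c,'green',(321,198),60,.008,'leaf')
E
python3 go.py .4465 -.057 .011 0
```

```text
[ 0.4482 -0.0571  0.1299] 0.8768622485486247 [ 0.2378  0.3058 -0.1043]
leaf px [321.7 197.1] 3461 bbox [299 149] [345 245] xy [ 0.4464 -0.0574] ext [0.0376 0.0775] maj 177.0 rect [array([ 0.4449, -0.0573]), array([0.0351, 0.0796]), np.float64(86.088)]
t 28.65 pos [ 0.448  -0.057   0.1299] curyaw-rv [ 0.02 -0.02 -0.04] open 0.875 F [ 0.8 -0.2  1.1]
shift cm [-1.600e-01  1.000e-02  1.189e+01] turn [-0.02 -0.02 -0.04] dist 11.9
```

View pics/w20.png

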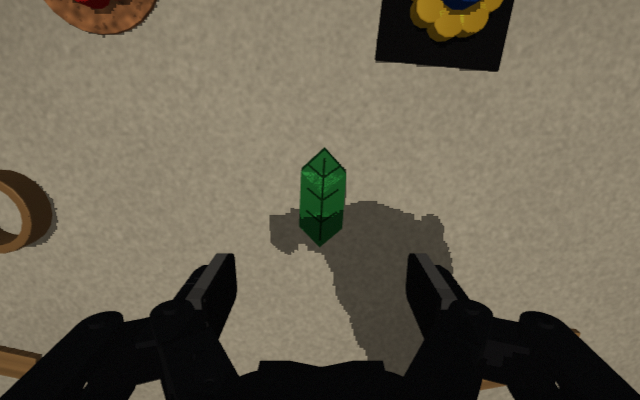

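Emit:
step_arm(
  deltas="7.5 -0.17 0.02 4 0 0 3.5;7.5 -0.17 0.02 8 0 0 3.5;7.5 -0.17 0.02 11 0 0 3.5;7.5 -0.17 0.02 11.9 0 0 3.5;7.5 -0.17 0.02 11.9 0 0 3.5;7.5 -0.17 0.02 11.9 0 0 3.5;7.5 -0.17 0.02 11.9 0 0 3.5;2.6 -0.17 0.02 11.9 0 0 3.5;2.6 -0.17 0.02 11.9 0 0 3.5;2.6 -0.17 0.02 11.9 0 0 3.5;2.6 -0.17 0.02 11.9 0 0 3.5;2.6 -0.17 0.02 11.9 0 0 3.5;2.6 -0.17 0.02 11.9 0 0 3.5",
  grip_force=40,
)

```text
clock: 29.95
eef_pos: [0.4459, -0.0568, 0.0117]
tool_rot: [3.14, -0.096, 0.002]
ft_force: [-1.1, -0.1, 6.7]
opening: 0.383
```

```bash
python3 chk.py w21
python3 - <<'E'
from sq import *
c=dict(np.load('w21.npz')); measure(c,'green',(321,270),100,.008,'leaf')
E
python3 go.py .59925 -.0246 .06 -3.5
```

```text
[ 0.4459 -0.0568  0.0117] 0.38280276841056565 [-1.0653 -0.1396  6.7368]
leaf px [321.  264.5] 10668 bbox [280 180] [362 348] xy [ 0.4468 -0.0566] ext [0.0387 0.0819] maj 176.4 rect [array([ 0.4437, -0.0562]), array([0.0369, 0.0853]), np.float64(85.6077)]
t 30.00 pos [ 0.4458 -0.0568  0.0117] curyaw-rv [-0.03 -0.05 -3.49] open 0.383 F [-1.5  0.   6.1]
shift cm [15.12 -4.15 -4.81] turn [ 0.03 -0.06  0.01] dist 16.4
```

View pics/w21.png

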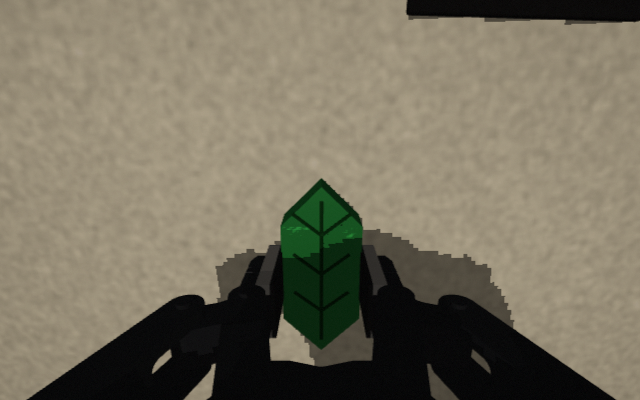

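Run:
```python
from sq import *
c=dict(np.load('w21.npz'))
a=ray(c,(321,179.5),0)[0]; b=ray(c,(321,348.5),.016)[0]; print(a,b,(a+b)/2,np.linalg.norm(a-b))
```

```text
[ 0.4846 -0.0589  0.    ] [ 0.4077 -0.0542  0.016 ] [ 0.4461 -0.0565  0.008 ] 0.07872425411378467
```

Emit:
step_arm(
  deltas="2.6 0 0 -2 0 0 0;2.6 0 0 -6 0 0 0;2.6 4 -1 -8 0 0 0;2.6 8 -2 -8 0 0 0;2.6 12 -3 -8 0 0 0;2.6 15.1 -4.1 -8 0 0 0;2.6 15.1 -4.1 -8 0 0 0;2.6 15.1 -4.1 -4.8 0 0 0;2.6 15.1 -4.1 -2 0 0 0;2.6 15.1 -4.1 -2 0 0 0;2.6 15.1 -4.1 -2 0 0 0",
)

```text
clock: 31.1
eef_pos: [0.5979, -0.025, 0.0311]
tool_rot: [3.14, -0.095, -0.002]
ft_force: [1.1, -0.3, 0.8]
opening: 0.384
```

```bash
python3 go.py .599 -.0247 .0117 -3.5
```

```text
t 31.10 pos [ 0.5979 -0.025   0.0311] curyaw-rv [-0.01  0.07 -3.48] open 0.384 F [ 1.1 -0.3  0.8]
shift cm [ 0.11 -0.04  1.94] turn [0.01 0.07 0.02] dist 1.9
```

Emit:
step_arm(
  deltas="2.6 0.08 -0.03 1.2 0 0 0;2.6 0.08 -0.03 1.7 0 0 0;2.6 0.08 -0.03 1.9 0 0 0;2.6 0.08 -0.03 1.9 0 0 0",
)

```text
clock: 31.5
eef_pos: [0.5996, -0.0247, 0.0122]
tool_rot: [3.14, -0.095, 0.001]
ft_force: [-0.1, 0.2, 0.2]
opening: 0.382
```

Emit:
step_arm(
  deltas="2.6 -0.05 0 0.03 0 0 0;2.6 -0.05 0 0.05 0 0 0;2.6 -0.05 0 0.06 0 0 0;3.5 -0.05 0 0.03 0 0 0;4.2 -0.05 0 0.02 0 0 0;5.4 -0.05 0 0 0 0 0;5.4 -0.05 0 0 0 0 0;5.4 -0.05 0 -1 0 0 0;5.4 -0.05 0 -4 0 0 0;5.4 -0.05 0 -9 0 0 0;5.4 -0.05 0 -14 0 0 0;5.4 -0.05 0 -19 0 0 0;5.4 -0.05 0 -20 0 0 0;5.4 -0.05 0 -20 0 0 0;5.4 -0.05 0 -20 0 0 0",
)

```text
clock: 33.0
eef_pos: [0.5981, -0.0249, 0.2111]
tool_rot: [3.14, -0.095, -0.003]
ft_force: [-0.2, 0.5, -1.0]
opening: 0.635
```

```bash
python3 chk.py w22
python3 - <<'E'
from h import *
c=imaging.camera('side'); save('side1',c['color'])
E
```

```text
[ 0.5981 -0.0249  0.2111] 0.6347396460293354 [-0.2068  0.5106 -0.9829]
```

View pics/w22.png

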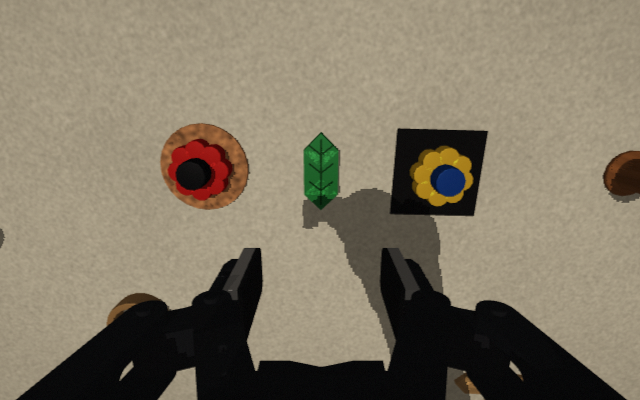

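View pics/side1.png

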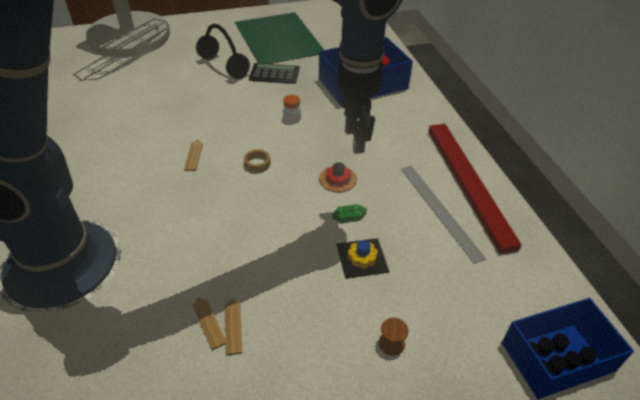

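Both flowers stand on their mats and the leaf lies between them; the bystanders look unmoved. Final numbers next.

Run:
```python
from sq import *
c=dict(np.load('w22.npz')); M=masks(c); g=hsv(c)[...,2]; k=g<35
m=circ(c,M['cork']|M['red']|k,(204,166),50,.004,.045)
_,_,r=lines(c,(cv2.cvtColor(c['color'],cv2.COLOR_RGB2GRAY)<50)|M['yellow']|M['blue'],(440,172),50,.004)
measure(c,'black',(194,174),22,.032,'blk'); measure(c,'red',(199,170),32,.013,'red'); measure(c,'blue',(451,181),22,.032,'blue'); measure(c,'yellow',(441,176),32,.013,'yel')
measure(c,'green',(321,172),42,.008,'leaf'); print('half',(m[:2]+np.array(r[0]))/2)
a=ray(c,(321,132),0)[0];b=ray(c,(321,209),.016)[0];print(a,b)
A=cv2.imread('pics/side0.png').astype(int);B=cv2.imread('pics/side1.png').astype(int)
for n,(x,y) in dict(tape=(257,160),jar=(291,108),spool=(394,336)).items(): print(n,np.abs(A-B)[y-20:y+20,x-18:x+18].mean())
print(env.get_state()['ft_force'])
```

```text
circle [0.6097 0.095  0.0446] rms 0.00032
rect ((0.5887269973754883, -0.14354586601257324), (0.08981332927942276, 0.09018397331237793), 84.9836654663086)
blk px [193.4 173.5] 842 bbox [177 158] [210 189] xy [0.6098 0.0959] ext [0.0285 0.0346] maj 116.8 rect [array([0.6096, 0.0959]), array([0.0281, 0.034 ]), np.float64(31.3606)]
red px [199.5 169.1] 2913 bbox [168 139] [230 200] xy [0.6101 0.0965] ext [0.0596 0.0639] maj 121.3 rect [array([0.6092, 0.0963]), array([0.058 , 0.0637]), np.float64(21.2378)]
blue px [447.4 180. ] 811 bbox [431 165] [464 195] xy [ 0.5888 -0.1449] ext [0.0278 0.0348] maj 54.1 rect [array([ 0.5885, -0.1448]), array([0.0341, 0.0267]), np.float64(60.2699)]
yel px [441.  175.3] 2961 bbox [409 145] [472 206] xy [ 0.5891 -0.1452] ext [0.0604 0.0653] maj 53.3 rect [array([ 0.5882, -0.1453]), array([0.0649, 0.059 ]), np.float64(54.7732)]
leaf px [320.5 171.1] 2082 bbox [304 133] [337 208] xy [ 0.5997 -0.0243] ext [0.0372 0.0761] maj 176.4 rect [array([ 0.599 , -0.0239]), array([0.0343, 0.0779]), np.float64(87.3128)]
half [ 0.5992 -0.0243]
[ 0.638  -0.0271  0.    ] [ 0.5617 -0.0225  0.016 ]
tape 8.137962962962963
jar 6.951157407407408
spool 5.5375
[-0.5447 -0.7255  0.1403]
```

Run:
```python
from h import *
A=cv2.imread('pics/side0.png',0).astype(np.float32);B=cv2.imread('pics/side1.png',0).astype(np.float32)
for n,(x,y) in dict(tape=(257,160),jar=(291,108),spool=(394,336)).items():
    s=np.s_[y-26:y+26,x-26:x+26]; print(n,cv2.phaseCorrelate(A[s],B[s],cv2.createHanningWindow((52,52),cv2.CV_32F)))
print(finish_job())
```

```text
tape ((-0.042216978241476966, -0.001103771113264429), 0.8520890289536883)
jar ((-0.0026855278537993854, 0.01121427330718916), 0.9642609156698847)
spool ((-0.026140948648439633, 0.05648335061126275), 1.0010703476695204)
the job is handed in; nothing more can be done
None
```

The job is done and handed in at about 33 s on the robot's clock. I placed the red blossom, black button, yellow blossom, blue button and leaf in that order, and everything is released with the arm raised clear.

- **Flowers:** From directly above, the red and yellow dots were within about 0.2 mm of their mats' middles. The black and blue buttons were about 0.5 mm off.
- **Leaf:** It lies flat, about 0.5 mm from the halfway point.
- **Bystanders:** The tape roll, glue jar and wooden spool shifted by less than 0.1 pixel between the first and last side-camera pictures.
- **Disagreement:** The last, more slanted overview put the blossoms 1.5–1.7 mm and the buttons 0.9–1.4 mm from their mats' middles. I took that as error from the slanted view and changed nothing.

No check failed. The readings after each move showed no wrist force above about 7 N.

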